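# Put the sauce corner back in order after cleaning

### The arm

A 6-joint arm with a two-finger parallel gripper is mounted at the origin on the work surface. World frame = base frame: x ahead of the robot, y to its left, z up, the work surface at z = 0. Lengths are in mm, angles in rad, forces in N, time in s.
With the tool pointing down it reaches from about 275 to 1000 mm from the base axis. Payload 8.4 kg.
Tool frame: the origin (TCP) lies between the finger pads; the fingertips stand 22 mm ahead of it and the grasp point (between the pads) lies 3 mm ahead of it; z points along the fingers, y is the line along which they close (so a half turn about z gives the same grasp; the last joint's range is limited). The gripper opens to 85 mm and grips with 20 to 120 N. Pads are 22 mm wide; open, the fingers measure 114 mm over their backs; the gripper's body (76 mm by 85 mm) begins 54 mm behind the grasp point. The pads swing forward as they close: fully open they stand 13 mm farther back than shut.
Start: joints at [1.253, 0.353, 1.633, -0, 1.155, -0.002], TCP at [194.109, 594.096, 253.281] pointing down, gripper open.
Joint ranges: [-2.63, 2.63], [-0.92, 2.1], [0.06, 2.66], [-1.3, 4.44], [0, 2.69], [-3.02, 3.02]. Speed limits (rad/s): [2.22, 2.22, 2.79, 3.14, 3.14, 3.14].

### API

Orientations are given as [roll, pitch, yaw] about the fixed x, y, z axes, in that order (R = Rz(yaw) Ry(pitch) Rx(roll)).
In Python, from rig import r, grab_frame gives the robot as it stands.
- The arm moves only by the shell command python3 -m inch 'ROWS' [FORCE]. ROWS is JSON, a list of rows, each a list of 7 numbers: the turn, a rotation vector about the tool's x, y, z as a fraction of full scale, then the shift along the tool's x, y, z as a fraction of full scale, then the closure, from 0 (fully open) to 1 (shut). In form: [[rx, ry, rz, dx, dy, dz, fingers], ...]. A call has 1 to 8 rows; each row shifts and turns the commanded pose from where the row before left it, along the tool's axes as they then stand; what a row does not reach is not made up. Full scale, the value 1, is 2.5 cm for a shift and pi rad for a turn. A row lasts 1/12 s, in which the tool goes at most 41.7 mm and 7.16 degrees, less where a joint would pass 70% of its speed; a pose out of reach is approached as far as the arm can. A call with a number of a shift or a turn outside -1 to 1 is refused whole. A call with a gripper value outside its range is refused whole. The fingers move at their own pace and stop on an object; FORCE is the grip in N (left out, the last holds). Time passes only in rows, so rows that do not move let the fingers close. It gives the time, the measured TCP pose, the force, the opening and the grip force at its end, in the units of the state.
- r.sense(): the state, without advancing time (a new reading comes with each control period).
- grab_frame(name): name is "side" or "top"; returns a dict with "pixels" (420x560x3 uint8, red, green, blue), "z_map" (420x560 float32, mm along the optical axis (not along the pixel's ray), 0 where there is no reading), "vertical_fov" (degrees; the focal length in pixels is half the picture's height over the tangent of half this angle, whatever the lens; pixels are square), "cx", "cy" (the principal point, pixels), "cam_to_world" (4x4, takes a point from camera to world coordinates). Camera axes: x right, y down, z forward; pixel columns grow to the right and rows downward; lengths in mm; the calibration is good to about 2 mm. A picture is of the moment at which its call begins.
- r.sign_off(): hands the job in; it is judged then, once.
The state is a dict: "clock": time; "qpos": joint angles; "qvel": joint speeds; "joint_efforts": joint torques, N m; "eef_pos": TCP position; "tcp_rot": TCP orientation; "contact_force": force on the tool from outside, world axes, zero at the start; "wrist_torque": the same for the moment, N m; "opening": opening from 0.0 (shut) to 1.0 (fully open); "grasp_force": force on a finger pad.
Only numpy, scipy, OpenCV 4.12 (cv2) and the standard library are available. Lean on these libraries where they do the work, as an engineer would, in place of code of your own. Each camera call takes 0.05 s, during which the arm holds its last target. There are 200 camera calls.

### The job

The hob has just been cleaned and the corner must be ready for cooking again. Put the burner cap centred on the burner, fit the pan support over its four locating pins until it sits flush on the hob, and then set the pot down gently, centred on the support over the burner, and put its lid on, in that order. Also stand every tipped spice jar back upright on its tray in the row along the rail, leaving all the jars there upright and the other things around undisturbed.

Things in the scene. Friction and masses are not known exactly. Their poses are not given: they have to be found in the camera images.
- hob: fixed steel hob plate with one bare gas burner. Origin: on the burner's axis at worktop level; z up, x away from the tap. Plate 8 mm high, x -175 to +115, y -135 to +135 mm. Four upright locating pins 7 mm thick, round-topped, at x = +-80, y = +-80 mm, reach 15.5 mm above the worktop. A black tap knob 34 mm high at x = -143, y = 60 mm.
- burner (a point): centre of the bare burner's top: an aluminium crown 47 mm across; this point is on the axis, level with the crown's rim, 24 mm above the worktop. In the rim is a round recess 36 mm across, 6 mm deep, for the cap's boss.
- burner_cap: loose dark round burner cap: disc 50 mm across, 7 mm thick, on a boss 26 mm across, 5 mm high; 0.1 kg. Starts boss down on the worktop. Origin: centre of the boss's underside; z up through the disc. On the burner the boss drops into the recess (5 mm play all round) and the disc lies on the crown's rim; its origin is then 19 mm above the hob's.
- pan_support: loose black cast pan support, square frame on four feet, 0.7 kg. Origin: middle of the square, level with the feet's undersides; z up. Feet 26 x 26 x 9 mm at x = +-80, y = +-80 mm, each with a round hole 11 mm across for a pin. Frame bars 12 mm wide at 34 to 46 mm height. Fits the pins in any of the four square ways round; flush, its origin is 8 mm above the hob's.
- support_rib (a point): on the pan support: top of the middle of its through rib, 48 mm above the feet's undersides. The rib, 10 mm wide and 14 mm deep (34 to 48 mm), runs along the support's x from side to side; held here the support balances. Two short fingers of the same section run along y from the frame to 48 mm from the middle; the pot stands on rib and fingers.
- pot: loose open aluminium pot, 85 mm high, 136 mm across at the base, 150 mm at the rim, wall 8 mm thick (can be pinched from above), 0.5 kg; two black loop handles on its +y and -y sides at 70 mm height reach 97 mm from its axis. Origin: centre of the underside; z up. On the support its origin is 56 mm above the hob's.
- spice_tray: fixed flat wooden tray 200 mm (x) by 360 mm (y), 6 mm thick, no lip, with a wire rail 45 mm high along its +x side, 88 mm from the middle. Origin: middle of its underside; z up. The row runs along y beside the rail: a jar in it has its centre 0 to 65 mm on the rail side of the tray's middle line and at most 168 mm either way along y.
- jar_1: square glass jar of brown spice, all alike: body 42 x 42 mm, 72 mm high, neck 28 mm across up to 86 mm, round steel cap 32 mm across up to 110 mm; 0.18 kg. Origin: centre of its base; z: from base to cap. Starts lying on its side on the tray, base in the row, cap away from the rail; or absent.
- jar_2: square glass jar of brown spice, all alike: body 42 x 42 mm, 72 mm high, neck 28 mm across up to 86 mm, round steel cap 32 mm across up to 110 mm; 0.18 kg. Origin: centre of its base; z: from base to cap. Starts lying on its side on the tray, base in the row, cap away from the rail; or absent.
- jar_3: square glass jar of brown spice, all alike: body 42 x 42 mm, 72 mm high, neck 28 mm across up to 86 mm, round steel cap 32 mm across up to 110 mm; 0.18 kg. Origin: centre of its base; z: from base to cap. Starts lying on its side on the tray, base in the row, cap away from the rail; or absent.
- jar_4: square glass jar of brown spice, all alike: body 42 x 42 mm, 72 mm high, neck 28 mm across up to 86 mm, round steel cap 32 mm across up to 110 mm; 0.18 kg. Origin: centre of its base; z: from base to cap. Starts lying on its side on the tray, base in the row, cap away from the rail; or absent.
- jar_5: square glass jar of brown spice, all alike: body 42 x 42 mm, 72 mm high, neck 28 mm across up to 86 mm, round steel cap 32 mm across up to 110 mm; 0.18 kg. Origin: centre of its base; z: from base to cap. Always there; starts standing in the row.
- oil_bottle: bystander: green oil bottle 225 mm high, origin at the centre of its base, standing at the far side of the worktop
- salt_dish: bystander: small white bowl 76 mm across, 32 mm high, origin at the centre of its underside
- onion: bystander: onion, 62 mm across and 61 mm high, origin at its underside
- garlic: bystander: garlic bulb, 48 mm across and 48 mm high, origin at its underside
- pot_lid: the pot's loose aluminium lid, 0.25 kg: rim disc 156 mm across from 5 to 9 mm height, domed to 20 mm, round flange 120 mm across and 5 mm deep underneath (7 mm play all round inside the pot), black knob 34 mm across from 39 to 51 mm on a 12 mm stem. Origin: centre of the flange's underside; z up. On the pot its origin is 80 mm above the pot's.
Things that resemble listed ones, but are neither listed nor needed, are in the scene too. What is shaped like the pot_lid but orange is not meant.

How it is judged (in metres and radians):
On the way, in this order (a step that is already met when the one before it is completed fails the run):
1. the burner cap lies flat and centred on the burner (z of burner_cap in the frame of hob between 0.017 and 0.0215 m and horizontal distance between burner_cap and hob below 0.007 m and angle between burner_cap's own z axis and vertical below 0.06 rad), for 0.2 s.
2. the pan support is over the four pins, flush on the hob, with the cap in place under it (all of step 1 and z of pan_support in the frame of hob between 0.006 and 0.0105 m and horizontal distance between pan_support and hob below 0.006 m and angle between pan_support's own z axis and vertical below 0.025 rad and (angle between the x axis of pan_support and the x axis of hob, either way round below 0.06 rad or angle between the x axis of pan_support and the y axis of hob, either way round below 0.06 rad)), for 0.2 s.
3. the pot stands centred on the pan support (z of pot in the frame of hob between 0.052 and 0.06 m and horizontal distance between pot and hob below 0.012 m and angle between pot's own z axis and vertical below 0.04 rad and z of pan_support in the frame of hob between 0.006 and 0.0105 m and horizontal distance between pan_support and hob below 0.006 m and angle between pan_support's own z axis and vertical below 0.025 rad and (angle between the x axis of pan_support and the x axis of hob, either way round below 0.06 rad or angle between the x axis of pan_support and the y axis of hob, either way round below 0.06 rad)), for 0.2 s.
4. the lid lies level on the pot (z of pot_lid in the frame of pot between 0.077 and 0.083 m and horizontal distance between pot_lid and pot below 0.01 m and angle between pot_lid's own z axis and vertical below 0.05 rad and z of pot in the frame of hob between 0.052 and 0.06 m and horizontal distance between pot and hob below 0.012 m and angle between pot's own z axis and vertical below 0.04 rad), for 0.2 s.
At the end, for the whole second after the job is handed in: Cap flat on the burner, within 7 mm of centre; support flush over the pins (height within 2.5 mm, centre 6 mm); pot level on it within 12 mm of the burner axis, lid level on it (10 mm); every jar present upright (0.08 rad) on the tray in the row by the rail; all at rest (all of step 2 and all of step 4 and angle between each of jar_1, jar_2, jar_3, jar_4, jar_5's own z axis and vertical below 0.08 rad and x of jar_1 in the frame of spice_tray between -0.005 and 0.07 m and y of jar_1 in the frame of spice_tray between -0.172 and 0.172 m and z of jar_1 in the frame of spice_tray between 0.003 and 0.01 m and x of jar_2 in the frame of spice_tray between -0.005 and 0.07 m and y of jar_2 in the frame of spice_tray between -0.172 and 0.172 m and z of jar_2 in the frame of spice_tray between 0.003 and 0.01 m and x of jar_3 in the frame of spice_tray between -0.005 and 0.07 m and y of jar_3 in the frame of spice_tray between -0.172 and 0.172 m and z of jar_3 in the frame of spice_tray between 0.003 and 0.01 m and x of jar_4 in the frame of spice_tray between -0.005 and 0.07 m and y of jar_4 in the frame of spice_tray between -0.172 and 0.172 m and z of jar_4 in the frame of spice_tray between 0.003 and 0.01 m and x of jar_5 in the frame of spice_tray between -0.005 and 0.07 m and y of jar_5 in the frame of spice_tray between -0.172 and 0.172 m and z of jar_5 in the frame of spice_tray between 0.003 and 0.01 m and linear speed of each of burner_cap, pan_support, pot, pot_lid, jar_1, jar_2, jar_3, jar_4, jar_5 below 0.02 m/s); the robot touches nothing.
It fails at once if the oil bottle, salt dish, onion or garlic is pushed more than 40 mm (distance of any of oil_bottle, salt_dish, onion, garlic from where it was at the start of the episode above 0.04 m).
It fails at once if the pot is banged down on the support or the hob (over 80 N) (contact force between pot and pan_support above 80 N or contact force between pot and hob above 80 N).
Of jar_1, jar_2, jar_3, jar_4 only 2 to 4 are there at a start; the rules pass over those that are not, and their reading is None.
At some moment in a run one of pot, jar_1, jar_2, jar_3, jar_4 may be knocked a few centimetres aside while the robot is not near it.
It also fails if it takes over 210 s, if anything falls off the work surface, if the arm or the gripper's body presses on something with over 40 N, if the wrist force passes 120 N, or if a joint passes its speed limit or range.

## Working session

There is one attempt and no reset: what is moved stays moved. The work goes in short steps, Python scripts to look and compute and a shell command to move; the robot and the scene stay as the last step left them, time stands still between calls to the robot, and variables do not carry over. Pictures are saved under pics/ and viewed, at most 14 in all, crops included, and the job is handed in when it is done.

```bash
ls; mkdir -p pics
cat > h.py <<'E'
import numpy as np, cv2
from rig import r, grab_frame
def cloud(f):
    z=f["z_map"].astype(float);h,w=z.shape
    fl=h/2/np.tan(np.radians(f["vertical_fov"])/2)
    v,u=np.mgrid[0:h,0:w]
    p=np.stack([(u-f["cx"])/fl*z,(v-f["cy"])/fl*z,z,np.ones_like(z)],-1)@np.array(f["cam_to_world"]).T
    p=p[...,:3]; p[z<=0]=np.nan
    return p
def save(f,n,crop=None,s=1):
    im=cv2.cvtColor(f["pixels"],cv2.COLOR_RGB2BGR)
    if crop: a,b,c,d=crop; im=im[b:d,a:c]
    cv2.imwrite("pics/"+n,cv2.resize(im,None,fx=s,fy=s,interpolation=cv2.INTER_CUBIC))
E
python3 - <<'E'
from h import *
for n in ("top","side"):
    f=grab_frame(n); save(f,n+"0.png",None,1.42); np.savez(n+"0.npz",p=cloud(f),im=f["pixels"])
    print(n,f["vertical_fov"],f["cx"],f["cy"],np.round(f["cam_to_world"],2).tolist())
print(r.sense())
E
```

```text
pics
top 53.327711299775416 275.8802900733694 209.27130042404048 [[-0.02, -1.0, 0.08, 399.61], [-1.0, 0.02, -0.0, -46.13], [0.0, -0.08, -1.0, 1253.36], [0.0, 0.0, 0.0, 1.0]]
side 53.62022451922532 277.94212911009754 213.17551560278747 [[-0.97, -0.17, 0.15, 301.35], [-0.23, 0.72, -0.65, 750.14], [0.0, -0.67, -0.74, 986.06], [0.0, 0.0, 0.0, 1.0]]
{'clock': 0.1, 'qpos': array([ 1.25262995e+00,  3.53564896e-01,  1.63404693e+00,  3.62615850e-06,
        1.15524411e+00, -2.38147405e-03]), 'qvel': array([-7.32971811e-04, -1.86559362e-03, -1.59296729e-03, -1.37377900e-05,
       -9.01306766e-05,  3.07169529e-04]), 'joint_efforts': array([-6.98411768e-04, -6.06355262e+01, -3.42817318e+01, -3.76229241e-05,
        3.99071228e-03,  1.77202014e-05]), 'eef_pos': array([193.96256134, 593.71365368, 252.65098577]), 'tcp_rot': array([-3.14032938e+00, -6.32416202e-06,  2.82580628e+00]), 'contact_force': array([-1.11282067,  0.21586548,  0.02742874]), 'wrist_torque': array([-0.00403527, -0.01764411,  0.00140412]), 'grasp_force': 0.0, 'opening': 1.0020622248312328}
```

View pics/top0.png

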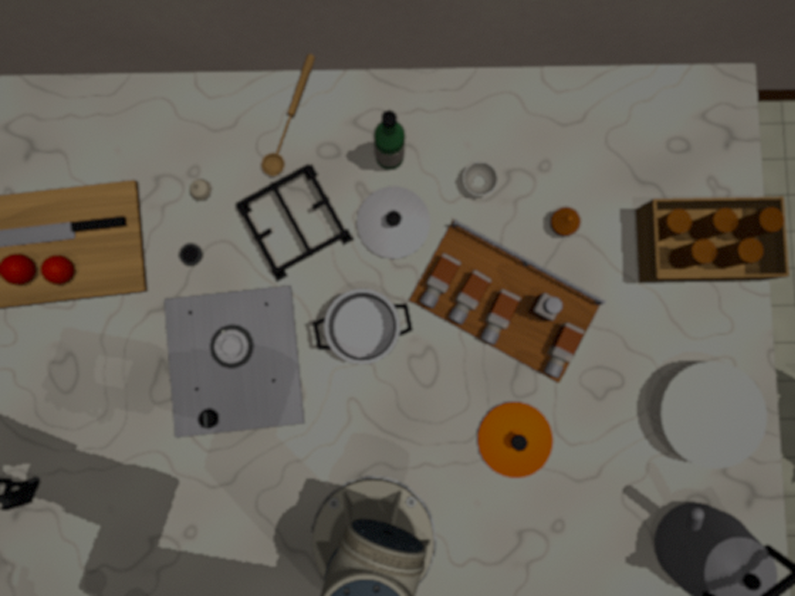

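View pics/side0.png

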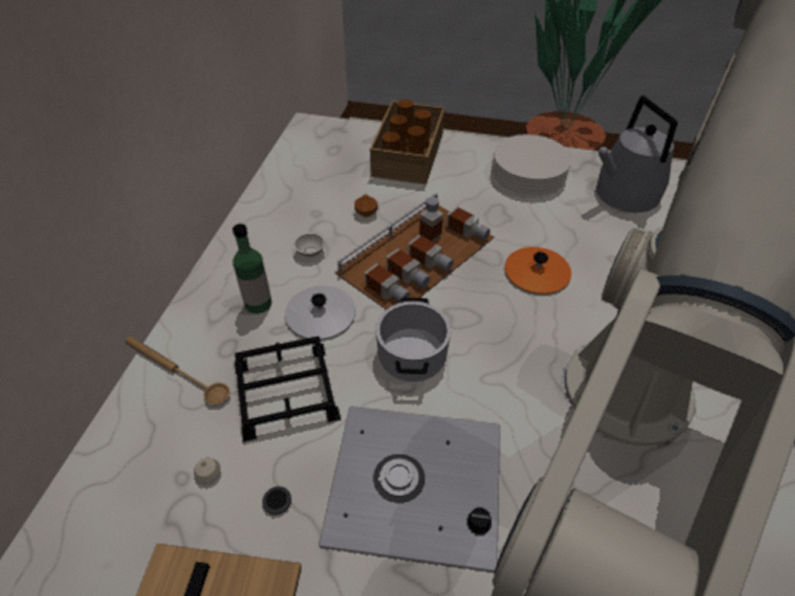

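The pictures show the cap at (190,254), the support around (294,222), the silver lid knob at (393,219), the pot at (359,326) and the burner at (231,346) in the top view. Four jars lie on the tray and one stands at (548,305).

```bash
cat > m.py <<'E'
from h import *
S=1.42
def circ(P):
    x,y=P[:,0],P[:,1]; A=np.c_[2*x,2*y,np.ones(len(x))]; s=np.linalg.lstsq(A,x*x+y*y,rcond=None)[0]
    return s[:2],np.sqrt(s[2]+s[0]**2+s[1]**2)
def sel(p,box,z0,z1):
    a,b,c,d=[int(t/S) for t in box]; q=p[b:d,a:c].reshape(-1,3)
    return q[(q[:,2]>z0)&(q[:,2]<z1)]
def rect(q):
    (c,wh,an)=cv2.minAreaRect(q[:,:2].astype(np.float32)); return np.round(c,1),np.round(wh,1),round(an,2)
def enc(q):
    c,rr=cv2.minEnclosingCircle(q[:,:2].astype(np.float32)); return np.round(c,1),round(rr,1),len(q)
E
python3 - <<'E'
from m import *
d=np.load("top0.npz");p=d["p"]
q=sel(p,(20,420,150,500),-30,30);print("table z",np.median(q[:,2]),q[:,2].std())
q=sel(p,(155,280,315,445),4,13);print("hob",rect(q),np.median(q[:,2]))
q=sel(p,(205,320,258,372),19,30);print("crown",enc(q),np.median(q[:,2]))
q=sel(p,(190,400,225,435),25,45);print("tap",enc(q),np.median(q[:,2]))
q=sel(p,(170,235,212,275),7,20);print("cap",enc(q),np.median(q[:,2]))
q=sel(p,(225,155,360,290),28,60);print("support",rect(q),np.median(q[:,2]))
q=sel(p,(370,195,420,240),36,70);print("knob",enc(q),np.median(q[:,2]))
q=sel(p,(340,175,440,265),3,30);print("lid",enc(q),np.median(q[:,2]))
q=sel(p,(300,270,420,380),78,100);print("potrim",enc(q),np.median(q[:,2]))
q=sel(p,(300,270,420,380),55,76);print("pot handles",rect(q))
q=sel(p,(400,220,610,390),25,60);print("jars+rail")
# cluster lying jars
import scipy.ndimage as nd
a=slice(int(215/S),int(390/S)),slice(int(400/S),int(610/S))
m=(p[a][...,2]>15)&(p[a][...,2]<130); l,n=nd.label(m)
for i in range(1,n+1):
    t=p[a][l==i]
    if len(t)>40: print(i,len(t),rect(t),np.percentile(t[:,2],[5,50,95]).round(), t.mean(0).round())
t=p[a]; tm=(t[...,2]>2)&(t[...,2]<12); l,n=nd.label(tm); k=np.argmax(np.bincount(l.ravel())[1:])+1
print("tray",rect(t[tm]),np.median(t[tm][:,2]))
E
```

```text
table z -0.17424520324232162 2.4475002508782224
hob (array([368.1, 284.9]), array([331.6, 339.8]), 89.13) 7.963438093753211
crown (array([402.7, 294.1]), 30.0, 134) 22.448985067585
tap (array([250.2, 335.8]), 18.2, 122) 29.948246038739285
cap (array([612.6, 380.8]), 44.1, 216) 12.01574284750393
support (array([658.9, 158.8]), array([173.6, 174.8]), 28.35) 45.74866867536514
knob (array([655.9, -51.1]), 17.0, 103) 51.052837760481
lid (array([662.6, -40.9]), 139.1, 2251) 13.263333529692773
potrim (array([432.8,  11.8]), 93.6, 484) 84.39171926113511
pot handles (array([434. ,  13.7]), array([193.4, 131.9]), 74.59)
jars+rail
1 178 (array([636.4, -85.9]), array([42.3, 67. ]), 89.18) [15. 18. 22.] [642. -79.  19.]
3 291 (array([ 639.5, -410.1]), array([60.6, 45.1]), 86.4) [25. 41. 59.] [ 640. -406.   42.]
7 397 (array([ 562.4, -327.8]), array([350.1,  10.3]), 60.41) [23. 42. 48.] [ 562. -330.   38.]
29 504 (array([ 525.1, -143.9]), array([ 42.2, 110.8]), 60.5) [34. 47. 51.] [ 527. -145.   45.]
30 517 (array([ 490. , -204.1]), array([ 42.8, 110.3]), 58.31) [33. 47. 51.] [ 493. -205.   45.]
31 541 (array([ 448.7, -265. ]), array([ 42.5, 110.1]), 63.49) [31. 46. 52.] [ 452. -265.   44.]
32 327 (array([ 467.2, -355.3]), array([42.1, 42.4]), 61.48) [ 24.  79. 118.] [ 466. -348.   81.]
33 102 (array([445.9, -72.7]), array([22.6, 62.2]), 89.12) [69. 73. 78.] [445. -74.  74.]
35 577 (array([ 378.7, -393.2]), array([ 43.8, 110.2]), 63.73) [27. 47. 51.] [ 384. -392.   44.]
tray (array([ 486.2, -285.8]), array([445.8, 367. ]), 89.08) 5.2366177034216435
```

```bash
cat >> m.py <<'E'
import scipy.ndimage as nd
def load(n):
    d=np.load(n+".npz"); return d["p"],d["im"].astype(int)
def comp(p,ctr,rad,z0,z1,filt=3):
    """biggest component in world disc around ctr with filtered height in z0..z1"""
    z=nd.median_filter(np.nan_to_num(p[...,2],nan=-99),filt) if filt>1 else p[...,2]
    m=(z>z0)&(z<z1)&(np.hypot(p[...,0]-ctr[0],p[...,1]-ctr[1])<rad)
    l,n=nd.label(m)
    if not n: return np.zeros((0,3))
    k=np.argmax(np.bincount(l.ravel())[1:])+1
    return p[l==k]
def rrect(q):
    """robust rectangle: angle from minAreaRect of hull refined by extents percentiles"""
    best=None
    for a in np.radians(np.arange(0,90,.25)):
        R=np.array([[np.cos(a),np.sin(a)],[-np.sin(a),np.cos(a)]]); t=q[:,:2]@R.T
        lo,hi=np.percentile(t,1,axis=0),np.percentile(t,99,axis=0); s=np.prod(hi-lo)
        if best is None or s<best[0]: best=(s,np.degrees(a),(R.T@((lo+hi)/2)),hi-lo)
    return "ang %.2f ctr %s size %s n %d"%(best[1],best[2].round(1),best[3].round(1),len(q))
def disc(q):
    m=(np.percentile(q[:,:2],2,axis=0)+np.percentile(q[:,:2],98,axis=0))/2
    return "mean",q.mean(0).round(1),"mid",m.round(1),"n",len(q)
E
python3 - <<'E'
from m import *
for n in("top0","side0"):
    p,im=load(n);print(n)
    print("hob",rrect(comp(p,(385,285),230,5,12)))
    print("crown",*disc(comp(p,(402,294),32,18,30,1)))
    print("cap",*disc(comp(p,(612,380),40,8,20)))
    print("support",rrect(comp(p,(659,159),140,25,60)))
    print("knob",*disc(comp(p,(656,-51),25,40,60,1)))
    print("potrim",*disc(comp(p,(433,12),85,75,95)), rrect(comp(p,(433,12),120,60,95)))
    print("tray",rrect(comp(p,(480,-275),250,3.,11)))
    for c in [(525,-144),(490,-204),(449,-265),(379,-393)]: print("jar",rrect(comp(p,c,65,15,60)))
E
```

```text
top0
hob ang 5.75 ctr [368.5 287.2] size [282.3 262.6] n 8239
crown mean [399.  290.8  22.4] mid [399.1 289.9] n 136
cap mean [594.  377.6  12.1] mid [594.7 377.1] n 196
support ang 28.25 ctr [658.7 158.5] size [171.6 170.7] n 1237
knob mean [655.  -51.2  50.6] mid [655.4 -50.6] n 103
potrim mean [433.7  15.   84.1] mid [433.8  13.3] n 491 ang 47.50 ctr [433.6  14.1] size [147.1 172.4] n 801
tray ang 60.25 ctr [ 482.4 -282.1] size [353.  187.5] n 5091
jar ang 60.00 ctr [ 524.5 -143.3] size [ 40.7 107.9] n 500
jar ang 57.00 ctr [ 490. -203.] size [ 41.4 108.2] n 514
jar ang 63.50 ctr [ 448.3 -264.2] size [ 41.1 108. ] n 540
jar ang 64.25 ctr [ 378.5 -392.9] size [ 41.6 107.5] n 573
side0
hob ang 5.25 ctr [371.  289.5] size [282.8 263. ] n 11176
crown mean [401.  292.7  22.5] mid [401.4 291.2] n 167
cap mean [595.7 380.2  11.7] mid [595.9 379.8] n 317
support ang 28.25 ctr [661.6 160.3] size [170.4 172.8] n 1496
knob mean [657.3 -47.4  49. ] mid [658.2 -48.6] n 82
potrim mean [435.6  19.5  82.3] mid [436.1  16.6] n 531 ang 50.00 ctr [435.1  17.9] size [149.2 165.4] n 1019
tray ang 88.75 ctr [ 576.3 -262.8] size [319.4 143.5] n 1145
jar ang 64.75 ctr [ 527.5 -141.5] size [ 43.  108.6] n 453
jar ang 58.50 ctr [ 480.8 -220.3] size [ 86.7 108.2] n 623
jar ang 41.25 ctr [ 461.7 -255. ] size [ 88.8 108.9] n 475
jar ang 62.25 ctr [ 381.1 -388.4] size [ 43.1 107.2] n 391
```

```bash
cat > to.py <<'E'
import sys
from h import *
from scipy.spatial.transform import Rotation as Ro
def d(x,y,z,yaw=None,s=None):
    s=s or r.sense(); P=np.array(s["eef_pos"]); R=Ro.from_euler("xyz",s["tcp_rot"])
    if yaw is not None:
        R2=Ro.from_euler("xyz",[np.pi,0,np.radians(yaw)])
        rv=(R.inv()*R2).as_rotvec(); print("turn frac",(rv/np.pi).round(4)); R=R2
    print("shift units",(R.inv().apply(np.array([x,y,z])-P)/25).round(3),"t",round(s["clock"],1),"pos",P.round(1),"rpy",np.degrees(s["tcp_rot"]).round(1),"op",round(s["opening"],3),"F",np.round(s["contact_force"],1))
if __name__=="__main__": d(*map(float,sys.argv[1:]))
E
python3 -m inch '[[0,0,0,-0.9,-0.16,0,0.3],[0,0,0,-0.9,-0.16,0,0.3],[0,0,0,-0.9,-0.16,0,0.3],[0,0,0,-0.9,-0.16,0,0.3],[0,0,0,-0.9,-0.16,0,0.3],[0,0,0,-0.9,-0.16,0,0.3],[0,0,0,-0.9,-0.16,0,0.3],[0,0,0,-0.9,-0.16,0,0.3]]' 30
python3 -m inch '[[0,0,0,-0.9,-0.16,0,0.3],[0,0,0,-0.9,-0.16,0,0.3],[0,0,0,-0.9,-0.16,0,0.3],[0,0,0,-0.9,-0.16,0,0.3],[0,0,0,-0.9,-0.16,0.5,0.3],[0,0,0,-0.9,-0.16,0.5,0.3],[0,0,0,-0.9,-0.16,0.5,0.3],[0,0,0,-0.9,-0.16,0.5,0.3]]'
python3 -m inch '[[0,0,0,-0.9,-0.16,0.5,0.3],[0,0,0,-0.9,-0.16,0.5,0.3],[0,0,0,-0.9,-0.16,0.5,0.3],[0,0,0,-0.9,-0.16,0.5,0.3],[0,0,0,0,0,0.5,0.3],[0,0,0,0,0,0.5,0.3],[0,0,0,0,0,0,0.3],[0,0,0,0,0,0,0.3]]'
python3 to.py 595 378.7 60
```

```text
clock: 0.77
eef_pos: [356.0, 506.9, 252.9]
tcp_rot: [-3.141, -0.0, 2.826]
contact_force: [0.4, 1.3, 1.2]
opening: 0.697
grasp_force: 0.0
clock: 1.43
eef_pos: [517.2, 420.6, 202.4]
tcp_rot: [-3.141, -0.0, 2.826]
contact_force: [0.6, 1.1, 0.4]
opening: 0.701
grasp_force: 0.0
clock: 2.1
eef_pos: [595.6, 378.4, 127.2]
tcp_rot: [-3.14, -0.002, 2.826]
contact_force: [0.6, 0.8, -0.7]
opening: 0.699
grasp_force: 0.0
shift units [0.021 0.009 2.69 ] t 2.1 pos [595.6 378.4 127.2] rpy [-1.799e+02 -1.000e-01  1.619e+02] op 0.699 F [ 0.6  0.8 -0.7]
```

```bash
python3 -m inch '[[0,0,0,0,0,0.8,0.3],[0,0,0,0,0,0.8,0.3],[0,0,0,0,0,0.8,0.3],[0,0,0,0,0,0.8,0.3],[0,0,0,0,0,0.4,0.3],[0,0,0,0,0,0.2,0.3],[0,0,0,0,0,0.1,0.3],[0,0,0,0,0,0,0.3]]'
python3 -m inch '[[0,0,0,0,0,0.1,0.3],[0,0,0,0,0,0.1,0.3],[0,0,0,0,0,0,0.3]]'
python3 - <<'E'
from h import *
f=grab_frame("side");save(f,"s1.png",(120,280,280,400),4)
E
```

```text
clock: 2.77
eef_pos: [597.1, 378.8, 31.4]
tcp_rot: [3.141, 0.0, 2.826]
contact_force: [-0.3, -0.0, -0.3]
opening: 0.703
grasp_force: 0.0
clock: 3.02
eef_pos: [597.2, 378.4, 26.1]
tcp_rot: [3.141, 0.0, 2.826]
contact_force: [0.6, -0.4, -0.2]
opening: 0.697
grasp_force: 0.0
```

View pics/s1.png

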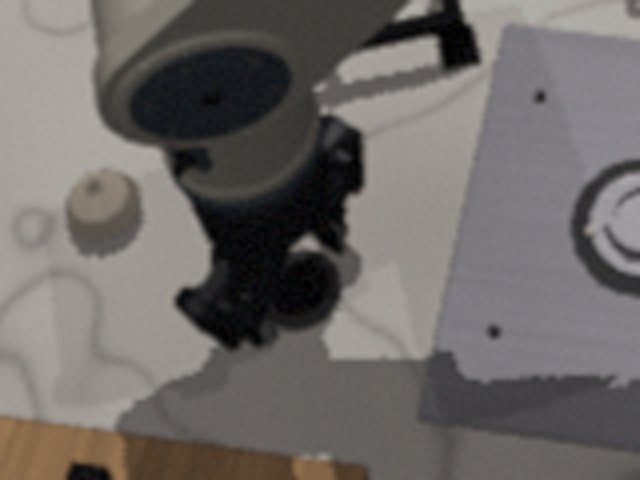

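The crop shows the cap at (305,285), a bit to the right of the finger line; I check this with depth.

Run:
```python
from m import *
f=grab_frame("side");p=cloud(f)
s=r.sense();P=s["eef_pos"]
yaw=s["tcp_rot"][2];ex=np.array([np.cos(yaw),np.sin(yaw)]);ey=np.array([np.sin(yaw),-np.cos(yaw)])
q=p[(np.hypot(p[...,0]-P[0],p[...,1]-P[1])<110)&(p[...,2]>7)&(p[...,2]<70)]
t=np.c_[(q[:,:2]-P[:2])@ex,(q[:,:2]-P[:2])@ey,q[:,2]]
for z0 in range(7,70,8):
    a=t[(t[:,2]>=z0)&(t[:,2]<z0+8)]
    h=np.histogram2d(a[:,0],a[:,1],bins=[np.arange(-60,61,15),np.arange(-75,76,15)])[0].astype(int)
    print(z0,len(a));print(h) if z0<40 else None
```

```text
7 452
[[ 0  0  0  0  0  0  0  0  0  0]
 [ 0  0  0  0  0  0  0  0  0  0]
 [ 0  0  0  0  1  0  0  0  0  0]
 [ 0  0  0 19 36 23  9  0  0  0]
 [ 0  0  1 22 33 35 27  2  0  0]
 [ 0  0  0  2 24 28  6  0  0  0]
 [ 0  0  0  0  0  0  0  0  0  0]
 [ 0  0  0  0  0  0  0  0  0  0]]
15 149
[[0 0 0 0 0 0 0 0 0 0]
 [0 0 0 0 0 0 0 0 0 0]
 [0 0 0 0 0 0 0 0 0 0]
 [0 0 0 4 0 0 0 1 0 0]
 [0 0 2 5 3 1 0 8 0 0]
 [0 0 0 0 1 1 0 0 0 0]
 [0 0 0 0 0 0 0 0 0 0]
 [0 0 0 0 0 0 0 0 0 0]]
23 29
[[ 0  0  0  0  0  0  0  0  0  0]
 [ 0  0  0  0  0  0  0  0  0  0]
 [ 0  0  0  0  0  0  0  0  0  0]
 [ 0  0  0  4  0  0  0  0  0  0]
 [ 0  0  6  7  0  0  0 10  0  0]
 [ 0  0  0  0  0  0  0  0  0  0]
 [ 0  0  0  0  0  0  0  0  0  0]
 [ 0  0  0  0  0  0  0  0  0  0]]
31 21
[[ 0  0  0  0  0  0  0  0  0  0]
 [ 0  0  0  0  0  0  0  0  0  0]
 [ 0  0  0  0  0  0  0  0  0  0]
 [ 0  0  0  2  0  0  0  0  0  0]
 [ 0  0  3  4  0  0  0 12  0  0]
 [ 0  0  0  0  0  0  0  0  0  0]
 [ 0  0  0  0  0  0  0  0  0  0]
 [ 0  0  0  0  0  0  0  0  0  0]]
39 14
[[0 0 0 0 0 0 0 0 0 0]
 [0 0 0 0 0 0 0 0 0 0]
 [0 0 0 0 0 0 0 0 0 0]
 [0 0 0 0 0 0 0 0 0 0]
 [0 0 4 3 0 0 0 7 0 0]
 [0 0 0 0 0 0 0 0 0 0]
 [0 0 0 0 0 0 0 0 0 0]
 [0 0 0 0 0 0 0 0 0 0]]
47 18
55 73
63 61
```

```bash
for i in 1; do python3 -m inch '[[0,0,0,0,0,0.1,0.3],[0,0,0,0,0,0,0.3],[0,0,0,0,0,0,0.3]]'; done
python3 -m inch '[[0,0,0,0,0,0.1,0.3],[0,0,0,0,0,0,0.3],[0,0,0,0,0,0,0.3]]'
python3 -m inch '[[0,0,0,0,0,0.06,0.3],[0,0,0,0,0,0,0.3],[0,0,0,0,0,0,0.3]]'
```

```text
clock: 3.37
eef_pos: [596.9, 378.2, 23.2]
tcp_rot: [-3.141, -0.0, 2.826]
contact_force: [0.8, 0.3, 0.4]
opening: 0.698
grasp_force: 0.0
clock: 3.62
eef_pos: [596.9, 378.2, 20.6]
tcp_rot: [-3.141, -0.0, 2.826]
contact_force: [0.0, 0.1, 0.7]
opening: 0.695
grasp_force: 0.0
clock: 3.87
eef_pos: [596.9, 378.2, 19.2]
tcp_rot: [-3.141, -0.0, 2.826]
contact_force: [-0.3, -0.8, -0.4]
opening: 0.706
grasp_force: 0.0
```

```bash
python3 -m inch '[[0,0,0,0,0,0.08,0.3],[0,0,0,0,0,0,0.5],[0,0,0,0,0,0,0.7],[0,0,0,0,0,0,0.7],[0,0,0,0,0,0,0.7],[0,0,0,0,0,0,0.7],[0,0,0,0,0,0,0.7]]' 30
python3 -m inch '[[0,0,0,0,0,0,0.7],[0,0,0,0,0,-0.1,0.7],[0,0,0,0,0,-0.3,0.7],[0,0,0,0,0,-0.8,0.7],[0,0,0,0,0,-0.8,0.7],[0,0,0,0,0,-0.8,0.7],[0,0,0,0,0,0,0.7]]'
python3 to.py 400 291.5 85
```

```text
clock: 4.45
eef_pos: [598.2, 379.0, 19.4]
tcp_rot: [3.14, 0.002, 2.826]
contact_force: [-2.2, -1.8, 13.8]
opening: 0.566
grasp_force: 35.9
clock: 5.03
eef_pos: [599.0, 379.5, 91.5]
tcp_rot: [3.137, 0.004, 2.826]
contact_force: [1.6, 0.9, -1.0]
opening: 0.564
grasp_force: 31.3
shift units [ 6.471 -5.82   0.213] t 5.0 pos [599.  379.5  91.5] rpy [179.7   0.2 161.9] op 0.564 F [ 1.6  0.9 -1. ]
```

```bash
python3 -m inch '[[0,0,0,0.81,-0.73,0,0.7],[0,0,0,0.81,-0.73,0,0.7],[0,0,0,0.81,-0.73,0,0.7],[0,0,0,0.81,-0.73,0,0.7],[0,0,0,0.81,-0.73,0,0.7],[0,0,0,0.81,-0.73,0,0.7],[0,0,0,0.81,-0.73,0,0.7],[0,0,0,0.81,-0.73,0,0.7]]'
python3 -m inch '[[0,0,0,0,0,0.4,0.7],[0,0,0,0,0,0.4,0.7],[0,0,0,0,0,0.2,0.7],[0,0,0,0,0,0,0.7],[0,0,0,0,0,0,0.7]]'
python3 - <<'E'
from m import *
from to import d
d(400,291.5,38)
f=grab_frame("side");save(f,"s2.png",(180,260,390,410),3.8);p=cloud(f)
q=p[(np.hypot(p[...,0]-400,p[...,1]-291)<60)&(p[...,2]>30)&(p[...,2]<130)]
P=r.sense()["eef_pos"]
print(np.histogram(q[:,2],bins=np.arange(30,130,5)))
E
```

```text
clock: 5.7
eef_pos: [396.1, 288.9, 86.7]
tcp_rot: [-3.141, -0.0, 2.826]
contact_force: [-0.1, -0.3, -1.2]
opening: 0.566
grasp_force: 31.3
clock: 6.12
eef_pos: [398.3, 290.1, 61.7]
tcp_rot: [-3.141, -0.0, 2.826]
contact_force: [-0.3, 0.2, -1.7]
opening: 0.568
grasp_force: 31.4
shift units [-0.048  0.076  0.947] t 6.1 pos [398.3 290.1  61.7] rpy [-180.    -0.   161.9] op 0.568 F [-0.3  0.2 -1.7]
(array([  0,   0,   1,  11, 103,  58,   8,   9,   5,   5,   1,   6,  25,
        15,   8,  19,  26,   6,   9]), array([ 30,  35,  40,  45,  50,  55,  60,  65,  70,  75,  80,  85,  90,
        95, 100, 105, 110, 115, 120, 125]))
```

View pics/s2.png

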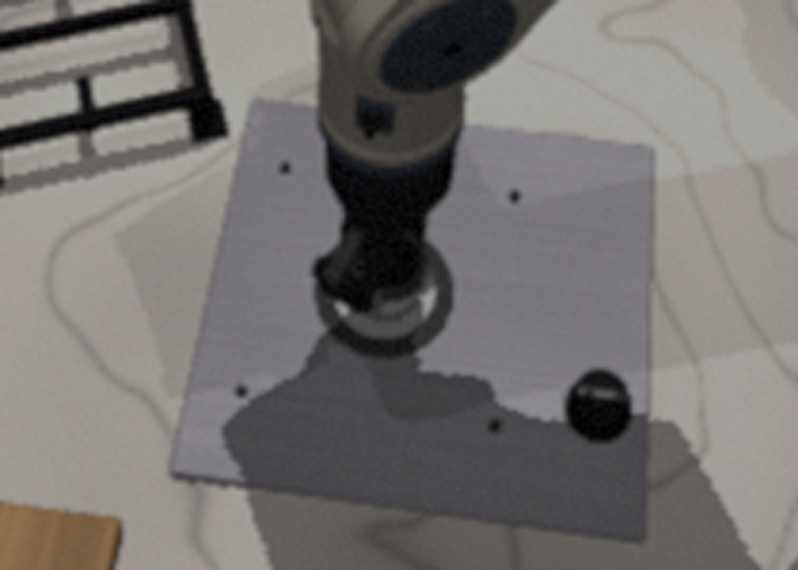

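The cap is held level over the burner, with the pins at crop pixels (285,168), (515,196), (241,391) and (495,425).

```bash
cat >> m.py <<'E'
def ray(f,uv,z):
    h=f["z_map"].shape[0]; fl=h/2/np.tan(np.radians(f["vertical_fov"])/2)
    T=np.array(f["cam_to_world"]); uv=np.atleast_2d(uv).astype(float)
    dd=np.c_[(uv-[f["cx"],f["cy"]])/fl,np.ones(len(uv))]@T[:3,:3].T
    return T[:3,3]+dd*((z-T[2,3])/dd[:,2])[:,None]
def darkspot(f,w,z,half=6,thr=.65):
    """refine dark spot near world (x,y,z): returns pixel centroid"""
    T=np.linalg.inv(np.array(f["cam_to_world"])); h=f["z_map"].shape[0]; fl=h/2/np.tan(np.radians(f["vertical_fov"])/2)
    c=T[:3,:3]@np.array([w[0],w[1],z])+T[:3,3]; u,v=fl*c[0]/c[2]+f["cx"],fl*c[1]/c[2]+f["cy"]
    u0,v0=int(round(u)),int(round(v)); g=f["pixels"][v0-half:v0+half+1,u0-half:u0+half+1].astype(float).mean(2)
    wt=np.clip(np.median(g)*.85-g,0,None); yy,xx=np.mgrid[-half:half+1,-half:half+1]
    l,n=nd.label(wt>0); k=l[np.unravel_index(wt.argmax(),wt.shape)]; wt=wt*(l==k)
    return [u0+(wt*xx).sum()/wt.sum(), v0+(wt*yy).sum()/wt.sum()]
E
python3 - <<'E'
from m import *
a=np.radians(5.5);R=np.array([[np.cos(a),-np.sin(a)],[np.sin(a),np.cos(a)]])
for n in("side","top"):
    f=grab_frame(n)
    L=np.array([[80,80],[80,-80],[-80,-80],[-80,80]])
    uv=[darkspot(f,np.array([400,291.5])+R@l,12) for l in L]
    W=ray(f,uv,12)[:,:2]; print(n,W.round(1).tolist(),np.mean(W,0).round(1))
    e=[W[0]-W[3],W[1]-W[2]]; print([np.degrees(np.arctan2(v[1],v[0])).round(2) for v in e],[np.linalg.norm(v).round(1) for v in e])
E
```

```text
side [[472.4, 377.7], [487.3, 219.3], [328.3, 204.2], [313.4, 362.6]] [400.3 291. ]
[np.float64(5.42), np.float64(5.39)] [np.float64(159.8), np.float64(159.7)]
top [[468.8, 374.1], [486.3, 216.5], [327.3, 201.2], [319.3, 353.7]] [400.4 286.4]
[np.float64(7.79), np.float64(5.49)] [np.float64(151.0), np.float64(159.7)]
```

```bash
python3 -m inch '[[0,0,0,-0.19,0.06,0,0.7],[0,0,0,0,0,0.3,0.7],[0,0,0,0,0,0.3,0.7],[0,0,0,0,0,0.1,0.7],[0,0,0,0,0,0,0.7]]'
python3 -m inch '[[0,0,0,0,0,0.1,0.7],[0,0,0,0,0,0.05,0.7],[0,0,0,0,0,0.05,0.7],[0,0,0,0,0,0.0,0.7],[0,0,0,0,0,0.0,0.7]]'
python3 to.py 403.2 290.1 38.5
```

```text
clock: 6.68
eef_pos: [402.0, 289.3, 43.7]
tcp_rot: [-3.14, -0.001, 2.826]
contact_force: [0.0, -0.8, -1.0]
opening: 0.57
grasp_force: 31.4
clock: 7.1
eef_pos: [402.6, 289.7, 39.8]
tcp_rot: [-3.141, -0.0, 2.826]
contact_force: [-0.6, -1.1, -1.6]
opening: 0.563
grasp_force: 31.5
shift units [-0.018  0.022  0.051] t 7.1 pos [402.6 289.7  39.8] rpy [-180.    -0.   161.9] op 0.563 F [-0.6 -1.1 -1.6]
```

```bash
python3 -m inch '[[0,0,0,-0.02,0.02,0.03,0.7],[0,0,0,0,0,0.03,0.7],[0,0,0,0,0,0.0,0.7],[0,0,0,0,0,0.0,0.7]]'
python3 -m inch '[[0,0,0,0,0,0,0.45],[0,0,0,0,0,0,0.3],[0,0,0,0,0,0,0.25],[0,0,0,0,0,-0.1,0.2],[0,0,0,0,0,-0.3,0.2],[0,0,0,0,0,-0.8,0.2],[0,0,0,0,0,-1,0.2],[0,0,0,0,0,-1,0.2]]'
python3 -m inch '[[0,0,0,0,0,-1,0.2],[0,0,0,0,0,-1,0.2],[0,0,0,0,0,-1,0.2],[0,0,0,0,0,-1,0.5],[0,0,0,0,0,0,0.6],[0,0,0,0,0,0,0.6]]'
python3 - <<'E'
from m import *
from to import d
f=grab_frame("side");p=cloud(f)
print("cap side",*disc(comp(p,(400,291),30,27,40,1)))
z=p[np.hypot(p[...,0]-400,p[...,1]-291)<18][:,2];print(np.percentile(z,[10,50,90]))
print("support",rrect(comp(p,(661,160),140,25,60)))
d(661.4,160.2,120,28.25)
d(661.4,160.2,120,180+28.25)
E
```

```text
clock: 7.43
eef_pos: [403.0, 289.8, 38.3]
tcp_rot: [-3.141, -0.0, 2.826]
contact_force: [-2.3, -3.9, 3.2]
opening: 0.566
grasp_force: 32.3
clock: 8.1
eef_pos: [403.1, 290.0, 119.5]
tcp_rot: [-3.141, -0.0, 2.826]
contact_force: [0.5, 0.1, 0.5]
opening: 0.802
grasp_force: 0.0
clock: 8.6
eef_pos: [404.1, 290.7, 220.3]
tcp_rot: [3.138, 0.002, 2.826]
contact_force: [-0.6, -0.2, -0.8]
opening: 0.402
grasp_force: 0.0
cap side mean [401.8 292.9  30.9] mid [402.  292.2] n 294
[ 30.53774071 582.06006066 584.41995543]
support ang 28.25 ctr [661.3 160.6] size [170.2 172.6] n 1500
turn frac [ 5.000e-04 -3.000e-04  7.425e-01]
shift units [6.63  9.466 3.957] t 8.7 pos [403.4 290.2 218.9] rpy [1.799e+02 1.000e-01 1.619e+02] op 0.399 F [-0.1 -0.8  0.3]
turn frac [ 0.0003  0.0004 -0.2575]
shift units [-6.63  -9.466  3.957] t 8.7 pos [403.4 290.2 218.9] rpy [1.799e+02 1.000e-01 1.619e+02] op 0.399 F [-0.1 -0.8  0.3]
```

```bash
python3 -m inch '[[0,0,-0.037,0,0,0,0.6],[0,0,-0.037,0,0,0,0.6],[0,0,-0.037,0,0,0,0.6],[0,0,-0.037,0,0,0,0.6],[0,0,-0.037,0,0,0,0.6],[0,0,-0.037,0,0,0,0.6],[0,0,-0.0355,0,0,0,0.6]]'
python3 -m inch '[[0,0,0,-0.66,-0.94,0,0.6],[0,0,0,-0.66,-0.94,0,0.6],[0,0,0,-0.66,-0.94,0,0.6],[0,0,0,-0.66,-0.94,0,0.6],[0,0,0,-0.66,-0.94,0,0.6],[0,0,0,-0.66,-0.94,0.5,0.6],[0,0,0,-0.66,-0.94,0.5,0.6],[0,0,0,-0.66,-0.94,0.5,0.6]]'
python3 -m inch '[[0,0,0,-0.66,-0.94,0.5,0.6],[0,0,0,-0.66,-0.94,0.5,0.6],[0,0,0,0,0,0.8,0.6],[0,0,0,0,0,0.8,0.6],[0,0,0,0,0,0.8,0.6],[0,0,0,0,0,0,0.6],[0,0,0,0,0,0,0.6]]'
python3 to.py 661 160.5 50 208.25
```

```text
clock: 9.23
eef_pos: [402.5, 289.6, 216.9]
tcp_rot: [-3.141, -0.003, -2.643]
contact_force: [0.6, 0.2, -0.2]
opening: 0.398
grasp_force: 0.0
clock: 9.9
eef_pos: [609.0, 186.0, 178.8]
tcp_rot: [3.141, -0.002, -2.649]
contact_force: [0.3, 0.3, 0.7]
opening: 0.403
grasp_force: 0.0
clock: 10.48
eef_pos: [658.3, 160.8, 93.6]
tcp_rot: [3.14, -0.004, -2.648]
contact_force: [0.0, 0.0, 0.3]
opening: 0.4
grasp_force: 0.0
turn frac [ 0.0004 -0.0014  0.    ]
shift units [-0.089 -0.063  1.745] t 10.5 pos [658.3 160.8  93.6] rpy [ 179.9   -0.3 -151.7] op 0.4 F [0.  0.  0.3]
```

```bash
python3 -m inch '[[0,0,0,-0.09,-0.06,0.5,0.6],[0,0,0,0,0,0.5,0.6],[0,0,0,0,0,0.4,0.6],[0,0,0,0,0,0.2,0.6],[0,0,0,0,0,0.1,0.6],[0,0,0,0,0,0,0.6],[0,0,0,0,0,0,0.6]]' 80
python3 -m inch '[[0,0,0,0,0,0,1],[0,0,0,0,0,0,1],[0,0,0,0,0,0,1],[0,0,0,0,0,0,1],[0,0,0,0,0,0,1],[0,0,0,0,0,0,1]]'
python3 -m inch '[[0,0,0,0,0,-0.1,1],[0,0,0,0,0,-0.3,1],[0,0,0,0,0,-0.4,1],[0,0,0,0,0,-0.6,1],[0,0,0,0,0,-0.6,1],[0,0,0,0,0,0,1],[0,0,0,0,0,0,1]]'
python3 - <<'E'
from m import *
from to import d
for n in("side","top"):
    p=cloud(grab_frame(n)); q=comp(p,(661,160),140,65,110);print(n,"support",rrect(q),q[:,2].mean())
d(661,160.5,130)
E
```

```text
clock: 11.07
eef_pos: [662.7, 161.0, 53.5]
tcp_rot: [-3.142, 0.0, -2.648]
contact_force: [-0.9, 0.3, -0.5]
opening: 0.397
grasp_force: 0.0
clock: 11.57
eef_pos: [663.2, 160.8, 54.2]
tcp_rot: [-3.141, 0.001, -2.648]
contact_force: [-0.3, -1.9, 5.7]
opening: 0.092
grasp_force: 79.7
clock: 12.15
eef_pos: [663.5, 161.2, 105.0]
tcp_rot: [-3.141, 0.003, -2.648]
contact_force: [-0.9, -0.0, -7.7]
opening: 0.089
grasp_force: 78.4
side support ang 28.50 ctr [660.6 163. ] size [170.7 171.4] n 1455 93.36956795934468
top support ang 27.50 ctr [677.9 120.9] size [170.4  84.2] n 466 93.76592213828779
shift units [ 0.047  0.008 -1.079] t 12.2 pos [662.1 160.9 103. ] rpy [ 180.    -0.  -151.7] op 0.091 F [-0.6  0.5 -7.9]
```

```bash
python3 -m inch '[[0,0,0,0,0,-0.3,1],[0,0,0.0254,0,0,-0.3,1],[0,0,0.0254,0,0,-0.2,1],[0,0,0.0254,0,0,0,1],[0,0,0.0254,0,0,0,1],[0,0,0.0254,0,0,0,1],[0,0,0,0,0,0,1]]'
python3 to.py 400.3 291 120
sleep 0
```

```text
clock: 12.83
eef_pos: [662.2, 160.9, 122.9]
tcp_rot: [-3.141, -0.001, -3.051]
contact_force: [-0.8, 0.3, -7.9]
opening: 0.095
grasp_force: 78.4
shift units [9.961 6.13  0.128] t 12.8 pos [662.2 160.9 122.9] rpy [-1.800e+02 -1.000e-01 -1.748e+02] op 0.095 F [-0.8  0.3 -7.9]
```

```bash
python3 -m inch '[[0,0,0,0.4,0.25,0,1],[0,0,0,0.65,0.4,0,1],[0,0,0,0.65,0.4,0,1],[0,0,0,0.65,0.4,0,1],[0,0,0,0.65,0.4,0,1],[0,0,0,0.65,0.4,0,1],[0,0,0,0.65,0.4,0,1],[0,0,0,0.65,0.4,0,1]]'
python3 -m inch '[[0,0,0,0.65,0.4,0,1],[0,0,0,0.65,0.4,0,1],[0,0,0,0.65,0.4,0,1],[0,0,0,0.65,0.4,0,1],[0,0,0,0.65,0.4,0,1],[0,0,0,0.65,0.4,0,1],[0,0,0,0.65,0.4,0,1],[0,0,0,0.65,0.4,0,1]]'
python3 -m inch '[[0,0,0,0,0,0,1],[0,0,0,0,0,0.4,1],[0,0,0,0,0,0.4,1],[0,0,0,0,0,0,1],[0,0,0,0,0,0,1]]'
python3 - <<'E'
from m import *
from to import d
d(400.3,291,62)
for n in("side","top"):
    f=grab_frame(n);p=cloud(f); z=r.sense()["eef_pos"][2]
    q=comp(p,(400,291),140,z-25,z+5);print(n,"support",rrect(q),q[:,2].mean())
    save(f,n+"3.png",(180,250,390,410) if n=="side" else (90,170,240,330),3.7)
E
```

```text
clock: 13.5
eef_pos: [530.6, 225.6, 123.2]
tcp_rot: [-3.142, -0.001, -3.044]
contact_force: [-0.5, -0.5, -8.5]
opening: 0.092
grasp_force: 78.5
clock: 14.17
eef_pos: [393.8, 292.9, 123.4]
tcp_rot: [3.142, -0.0, -3.044]
contact_force: [-0.4, -0.3, -7.0]
opening: 0.093
grasp_force: 78.5
clock: 14.58
eef_pos: [395.0, 291.9, 102.2]
tcp_rot: [-3.14, -0.002, -3.047]
contact_force: [-0.3, 0.5, -6.8]
opening: 0.093
grasp_force: 78.7
shift units [-0.209 -0.054  1.607] t 14.6 pos [395.  291.9 102.2] rpy [-1.799e+02 -1.000e-01 -1.746e+02] op 0.093 F [-0.3  0.5 -6.8]
side support ang 5.75 ctr [392.5 294.5] size [170.7 170.6] n 1734 92.00645608304372
top support ang 6.00 ctr [392.1 273.6] size [171.1 136.7] n 898 92.0719715634959
```

View pics/side3.png

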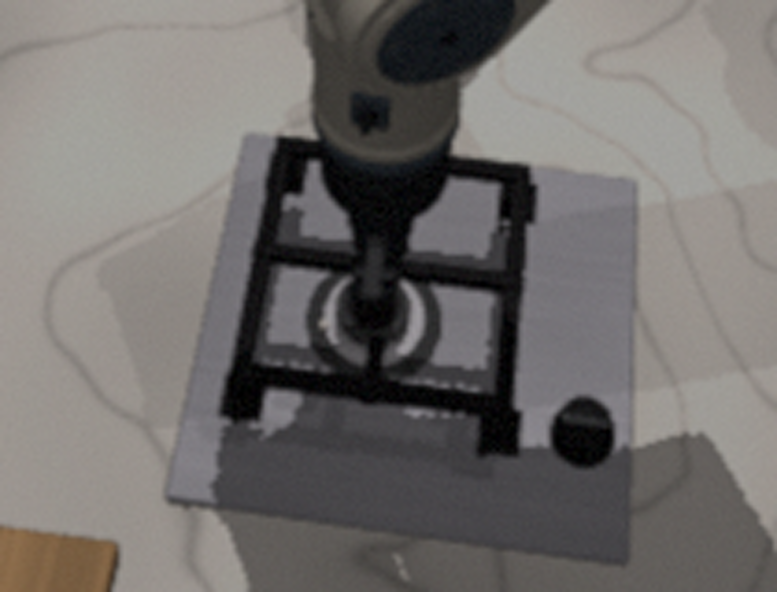

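```bash
python3 -m inch '[[0,0,0.0015,-0.29,-0.11,0,1],[0,0,0,0,0,0.3,1],[0,0,0,0,0,0.3,1],[0,0,0,0,0,0.3,1],[0,0,0,0,0,0.2,1],[0,0,0,0,0,0,1],[0,0,0,0,0,0,1]]'
python3 - <<'E'
from m import *
from to import d
d(400.3,291,62)
for n in("side","top"):
    f=grab_frame(n);p=cloud(f); z=r.sense()["eef_pos"][2]
    for lo,hi in((-25,5),(-14,5),(-45,-25)):
        q=comp(p,(400,291),140,z+lo,z+hi,1);print(n,"support",rrect(q),q[:,2].mean())
    save(f,n+"4.png",(180,250,390,410) if n=="side" else (90,170,240,330),3.7)
E
```

```text
clock: 15.27
eef_pos: [402.3, 290.3, 75.2]
tcp_rot: [-3.141, -0.001, -3.052]
contact_force: [0.3, -0.5, -8.0]
opening: 0.092
grasp_force: 78.6
shift units [0.076 0.034 0.527] t 15.3 pos [402.3 290.3  75.2] rpy [-1.800e+02 -1.000e-01 -1.749e+02] op 0.092 F [ 0.3 -0.5 -8. ]
side support ang 5.00 ctr [399.7 292.8] size [170.9 170.7] n 1643 65.58600113348653
side support ang 5.50 ctr [399.9 292.5] size [170.8 170.4] n 1452 66.53177918287024
side support ang 66.00 ctr [389.6 298.6] size [26.3 12.4] n 34 32.01795270969355
top support ang 5.50 ctr [399.5 270.8] size [171.  133.4] n 830 66.72405911015888
top support ang 6.25 ctr [399.6 270.1] size [171.5 132.1] n 760 67.43515226961135
top support ang 0.25 ctr [325.6 196.5] size [14.1  2.9] n 12 37.99659222237182
```

View pics/side4.png

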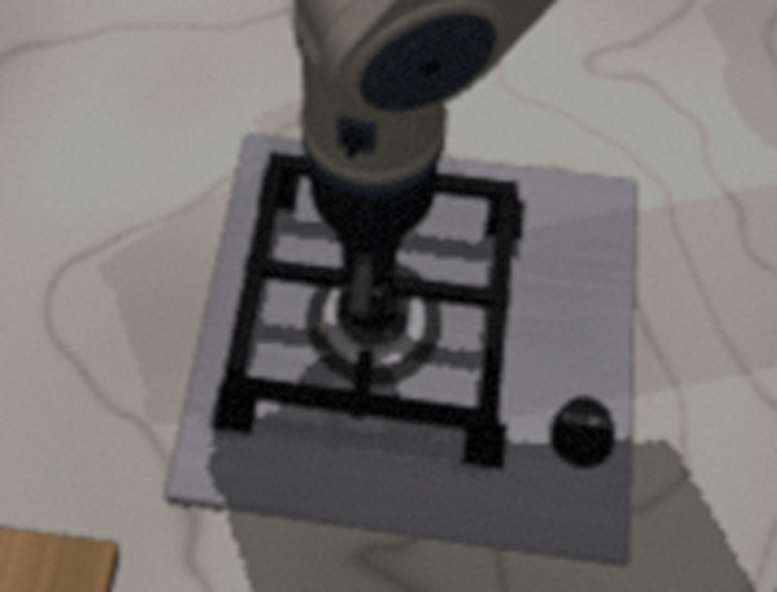

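```bash
python3 -m inch '[[0,0,0,-0.01,-0.025,0.1,1],[0,0,0,0,0,0.1,1],[0,0,0,0,0,0.08,1],[0,0,0,0,0,0,1],[0,0,0,0,0,0,1]]'
python3 -m inch '[[0,0,0,0,0,0.05,1],[0,0,0,0,0,0.05,1],[0,0,0,0,0,0,1],[0,0,0,0,0,0,1]]'
```

```text
clock: 15.78
eef_pos: [402.9, 289.9, 68.6]
tcp_rot: [-3.141, -0.0, -3.052]
contact_force: [0.4, -0.7, -8.3]
opening: 0.09
grasp_force: 78.7
clock: 16.12
eef_pos: [403.0, 290.0, 66.2]
tcp_rot: [-3.142, -0.0, -3.052]
contact_force: [-0.5, 0.2, -8.2]
opening: 0.09
grasp_force: 78.7
```

```bash
python3 -m inch '[[0,0,0,0,0,0.05,1],[0,0,0,0,0,0.03,1],[0,0,0,0,0,0,1],[0,0,0,0,0,0,1]]'
python3 -m inch '[[0,0,0,0,0,0.04,1],[0,0,0,0,0,0.03,1],[0,0,0,0,0,0,1],[0,0,0,0,0,0,1]]'
```

```text
clock: 16.45
eef_pos: [403.0, 290.0, 64.2]
tcp_rot: [-3.141, -0.0, -3.052]
contact_force: [0.3, 0.6, -8.4]
opening: 0.093
grasp_force: 78.7
clock: 16.78
eef_pos: [403.0, 290.0, 62.5]
tcp_rot: [-3.142, -0.0, -3.052]
contact_force: [0.0, -0.2, -8.0]
opening: 0.092
grasp_force: 78.7
```

```bash
python3 -m inch '[[0,0,0,0,0,0.04,1],[0,0,0,0,0,0.02,1],[0,0,0,0,0,0,1],[0,0,0,0,0,0,1]]'
python3 - <<'E'
from m import *
f=grab_frame("side");p=cloud(f); q=comp(p,(400,291),140,45,60,1);print("support",rrect(q),np.median(q[:,2]))
a=np.radians(5.5)
for sx in(-80,80):
  for sy in(-80,80):
    c=np.array([400.3+sx*np.cos(a)-sy*np.sin(a),291+sx*np.sin(a)+sy*np.cos(a)])
    t=p[np.hypot(p[...,0]-c[0],p[...,1]-c[1])<14][:,2]; t=t[(t>40)&(t<70)];print(sx,sy,len(t),np.median(t).round(1))
E
```

```text
clock: 17.12
eef_pos: [403.1, 290.0, 62.2]
tcp_rot: [3.142, 0.0, -3.052]
contact_force: [-3.9, -2.7, 10.9]
opening: 0.089
grasp_force: 81.4
support ang 5.25 ctr [400.5 292.3] size [170.8 170.3] n 1539 53.291374572305585
-80 -80 51 52.7
-80 80 80 52.9
80 -80 49 53.0
80 80 77 52.7
```

```bash
python3 -m inch '[[0,0,0,0,0,0,0.8],[0,0,0,0,0,0,0.6],[0,0,0,0,0,0,0.6],[0,0,0,0,0,-0.2,0.6],[0,0,0,0,0,-0.8,0.6],[0,0,0,0,0,-1,0.6],[0,0,0,0,0,-1,0.6],[0,0,0,0,0,-1,0.6]]'
python3 -m inch '[[0,0,0,0,0,-1,0.6],[0,0,0,0,0,-1,0.6],[0,0,0,0,0,-1,0.6],[0,0,0,-1,0,0,0.6],[0,0,0,-1,0,0,0.6],[0,0,0,-1,0,0,0.6],[0,0,0,-1,0,0,0.6],[0,0,0,-1,0,0,0.6]]'
python3 - <<'E'
from m import *
from to import d
d(433.7,15,200)
for n in("side","top"):
    f=grab_frame(n);p=cloud(f);np.savez(n+"5.npz",p=p,im=f["pixels"])
    q=comp(p,(400,291),140,42,65,1);print("support",rrect(q),np.median(q[:,2]))
    q=comp(p,(433,12),130,78,95);print("pot",*disc(q),circ(q))
    q=p[(np.hypot(p[...,0]-434,p[...,1]-15)<110)&(np.hypot(p[...,0]-434,p[...,1]-15)>82)&(p[...,2]>60)&(p[...,2]<85)]
    l=q[:,1]>15; print("handles",q[l].mean(0).round(1),q[~l].mean(0).round(1),l.sum(),(~l).sum())
    for i in (25,30,40): 
        q=p[np.hypot(p[...,0]-400,p[...,1]-291)<22]; q=q[(q[:,2]>22)&(q[:,2]<40)]
    print("cap z",np.median(q[:,2]),len(q))
    print("knob",*disc(comp(p,(656,-51),25,40,60,1)))
E
```

```text
clock: 17.83
eef_pos: [403.0, 289.9, 162.4]
tcp_rot: [-3.142, -0.0, -3.052]
contact_force: [-0.3, 1.1, -0.3]
opening: 0.398
grasp_force: 0.0
clock: 18.5
eef_pos: [528.7, 301.2, 236.6]
tcp_rot: [3.141, 0.001, -3.052]
contact_force: [-0.9, -0.3, 0.2]
opening: 0.401
grasp_force: 0.0
shift units [  4.81  -11.064   1.457] t 18.5 pos [528.7 301.2 236.6] rpy [ 180.     0.  -174.9] op 0.401 F [-0.9 -0.3  0.2]
support ang 5.25 ctr [400.7 292.2] size [170.9 171.1] n 1898 53.24831606920901
pot mean [435.6  19.3  83.4] mid [436.2  16.9] n 456 (array([436.26069298,  16.5532469 ]), np.float64(70.42657252890436))
handles [419.8 104.9  72.5] [451.7 -72.4  72.9] 99 65
cap z 30.688715723425958 146Traceback (most recent call last):
  File "<stdin>", line 13, in <module>
  File "m.py", line 33, in disc
    m=(np.percentile(q[:,:2],2,axis=0)+np.percentile(q[:,:2],98,axis=0))/2
       ~~~~~~~~~~~~~^^^^^^^^^^^^^^^^^^
    return _quantile_unchecked(
        a, q, axis, out, overwrite_input, method, keepdims, weights)
    return _ureduce(a,
                    func=_quantile_ureduce_func,
    ...<5 lines>...
                    overwrite_input=overwrite_input,
                    method=method)
    r = func(a, **kwargs)
    result = _quantile(arr,
                       quantiles=q,
    ...<2 lines>...
                       out=out,
                       weights=wgt)
    slices_having_nans = np.isnan(arr[-1, ...])
                                  ~~~^^^^^^^^^
IndexError: index -1 is out of bounds for axis 0 with size 0
```

```bash
python3 -m inch '[[0,0,0.036,0,0,0,0.6],[0,0,0.036,0,0,0,0.6],[0,0,0.036,0,0,0,0.6],[0,0,0.036,0,0,0,0.6],[0,0,0.036,0,0,0,0.6],[0,0,0.036,0,0,0,0.6],[0,0,0.036,0,0,0,0.6],[0,0,0.036,0,0,0,0.6]]' 80
python3 -m inch '[[0,0,0.036,0,0,0,0.6],[0,0,0.036,0,0,0,0.6],[0,0,0.036,0,0,0,0.6],[0,0,0.036,0,0,0,0.6],[0,0,0.036,0,0,0,0.6],[0,0,0.004,0,0,0,0.6],[-0.026,0,0,0,0,0,0.6],[0,0,0,0,0,0,0.6]]'
python3 to.py 367.3 4 150
python3 -c "
from m import *
p=cloud(grab_frame('side'));q=comp(p,(656,-51),25,40,60,1);print(len(q), len(q) and disc(q))"
```

```text
clock: 19.22
eef_pos: [527.4, 301.1, 236.3]
tcp_rot: [3.142, 0.0, 2.321]
contact_force: [-0.4, 0.0, 0.1]
opening: 0.399
grasp_force: 0.0
clock: 19.88
eef_pos: [526.4, 300.8, 235.9]
tcp_rot: [3.058, 0.001, 1.752]
contact_force: [0.1, -0.3, 0.0]
opening: 0.4
grasp_force: 0.0
shift units [-10.532  -8.652   2.729] t 19.9 pos [526.4 300.8 235.9] rpy [175.2   0.  100.4] op 0.4 F [ 0.1 -0.3  0. ]
0 0
```

```bash
python3 -m inch '[[0,0,0,-0.81,-0.665,0.2,0.6],[0,0,0,-0.81,-0.665,0.2,0.6],[0,0,0,-0.81,-0.665,0.2,0.6],[0,0,0,-0.81,-0.665,0.2,0.6],[0,0,0,-0.81,-0.665,0.2,0.6],[0,0,0,-0.81,-0.665,0.2,0.6],[0,0,0,-0.81,-0.665,0.2,0.6],[0,0,0,-0.81,-0.665,0.2,0.6]]'
python3 -m inch '[[0,0,0,-0.81,-0.665,0.2,0.6],[0,0,0,-0.81,-0.665,0.2,0.6],[0,0,0,-0.81,-0.665,0.2,0.6],[0,0,0,-0.81,-0.665,0.2,0.6],[0,0,0,-0.81,-0.665,0.2,0.6],[0,0,0,0,0,0,0.6],[0,0,0,0,0,0,0.6]]'
python3 - <<'E'
from m import *
from to import d
f=grab_frame("top");p=cloud(f)
q=comp(p,(434,14),130,78,95);print("pot",*disc(q),circ(q))
q=p[(np.hypot(p[...,0]-434,p[...,1]-15)<110)&(np.hypot(p[...,0]-434,p[...,1]-15)>82)&(p[...,2]>60)&(p[...,2]<85)]
l=q[:,1]>15; print("handles",q[l].mean(0).round(1),q[~l].mean(0).round(1),l.sum(),(~l).sum())
p=cloud(grab_frame("side")); q=comp(p,(434,14),130,78,95);print("pot side",*disc(q),circ(q))
d(367.3,4,73)
E
```

```text
clock: 20.6
eef_pos: [428.4, 118.1, 185.4]
tcp_rot: [3.061, -0.0, 1.751]
contact_force: [-0.1, 0.0, -0.4]
opening: 0.401
grasp_force: 0.0
clock: 21.18
eef_pos: [367.0, 4.2, 153.8]
tcp_rot: [3.061, -0.001, 1.747]
contact_force: [0.0, 1.5, -0.1]
opening: 0.405
grasp_force: 0.0
pot mean [448.5  15.2  84. ] mid [441.5  14.2] n 389 (array([433.64397304,  13.72038105]), np.float64(70.36149805717942))
handles [416.8 101.4  73.7] [448.8 -74.   73.4] 96 97
pot side mean [436.4  22.4  83.3] mid [436.2  16.2] n 444 (array([436.27788036,  16.51265917]), np.float64(70.43017723202753))
shift units [-0.04  -0.313  3.232] t 21.3 pos [368.3   5.2 154.2] rpy [175.3  -0.  100.2] op 0.4 F [-0.1  0.4  0.2]
```

```bash
python3 -m inch '[[0,0,0,-0.04,-0.31,0.2,0.6],[0,0,0,0,0,0.6,0.6],[0,0,0,0,0,0.6,0.6],[0,0,0,0,0,0.6,0.6],[0,0,0,0,0,0.6,0.6],[0,0,0,0,0,0.4,0.6],[0,0,0,0,0,0.2,0.6],[0,0,0,0,0,0,0.6]]'
python3 -m inch '[[0,0,0,0,0,0,0.8],[0,0,0,0,0,0,1],[0,0,0,0,0,0,1],[0,0,0,0,0,0,1],[0,0,0,0,0,0,1],[0,0,0,0,0,0,1],[0,0,0,0,0,0,1]]' 90
python3 to.py 367.3 4 73
```

```text
clock: 21.95
eef_pos: [365.6, 4.3, 72.3]
tcp_rot: [3.062, -0.0, 1.75]
contact_force: [0.0, -0.3, -0.6]
opening: 0.401
grasp_force: 0.0
clock: 22.53
eef_pos: [365.6, 3.8, 73.8]
tcp_rot: [3.061, -0.0, 1.748]
contact_force: [-3.3, -0.9, 6.3]
opening: 0.078
grasp_force: 88.0
shift units [-0.002  0.064  0.037] t 22.5 pos [365.6   3.8  73.8] rpy [175.4  -0.  100.2] op 0.078 F [-3.3 -0.9  6.3]
```

```bash
python3 -m inch '[[0,0,0,0,0,-0.1,1],[0,0,0,0,0,-0.2,1],[0,0,0,0,0,-0.4,1],[0,0,0,0,0,-0.6,1],[0,0,0,0,0,-0.8,1],[0,0,0,0,0,-0.8,1],[0,0,0,0,0,-0.8,1],[0,0,0,0,0,0,1]]'
python3 -m inch '[[0,0,0,0,0,-0.2,1],[0,0,0,0,0,-0.2,1],[0,0,0,0,0,0,1],[0,0,0,0,0,0,1]]'
cat > pot.py <<'E'
from m import *
def fit(c,zlo,zhi):
    f=grab_frame("side");p=cloud(f); q=comp(p,c,110,zlo,zhi)
    A=np.c_[q[:,:2],np.ones(len(q))]; k=np.linalg.lstsq(A,q[:,2],rcond=None)[0]
    for _ in range(3):
        e=np.abs(A@k-q[:,2]); A,q=A[e<6],q[e<6]; k=np.linalg.lstsq(A,q[:,2],rcond=None)[0]
    cc,rr=circ(q); print("rim",cc.round(1),round(rr,1),"z at ctr",round(k[0]*cc[0]+k[1]*cc[1]+k[2],1),"tilt",k[:2].round(3)); return f
E
python3 - <<'E'
from pot import *
from to import d
fit((434,16),155,215)
d(400-71,291-12,200)
E
```

```text
clock: 23.2
eef_pos: [360.3, 2.4, 168.6]
tcp_rot: [3.055, 0.001, 1.748]
contact_force: [0.7, 0.3, -4.9]
opening: 0.078
grasp_force: 88.2
clock: 23.53
eef_pos: [357.6, 2.3, 174.8]
tcp_rot: [3.061, -0.0, 1.748]
contact_force: [0.7, 0.4, -4.7]
opening: 0.079
grasp_force: 88.5
rim [429.5  17.7] 76.8 z at ctr 178.1 tilt [-0.092 -0.022]
shift units [11.096  0.909 -0.939] t 23.6 pos [357.5   2.3 174.7] rpy [175.4  -0.  100.2] op 0.08 F [-0.8  0.6 -5.6]
```

```bash
python3 -m inch '[[-0.015,0,0,0,0,0,1],[-0.015,0,0,0,0,0,1],[0,0,0,0,0,0,1],[0,0,0,0,0,0,1]]' 110
python3 - <<'E'
from pot import *
from to import d
fit((430,16),155,215)
d(400-71,291-12,178)
E
```

```text
clock: 23.92
eef_pos: [357.0, 2.2, 174.8]
tcp_rot: [2.968, -0.0, 1.748]
contact_force: [0.8, -0.3, -5.8]
opening: 0.071
grasp_force: 108.2
rim [427.4  16.4] 77.3 z at ctr 182.7 tilt [-0.033 -0.001]
shift units [11.1    0.829  0.029] t 24.0 pos [357.7   2.2 175.1] rpy [170.   -0.  100.2] op 0.075 F [ 0.7  1.1 -3.5]
```

```bash
python3 -m inch '[[0,0,0,0.3,0.02,0,1],[0,0,0,0.6,0.05,0,1],[0,0,0,0.8,0.06,0,1],[0,0,0,0.8,0.06,0,1],[0,0,0,0.8,0.06,0,1],[0,0,0,0.8,0.06,0,1],[0,0,0,0.8,0.06,0,1],[0,0,0,0.8,0.06,0,1]]'
python3 -m inch '[[0,0,0,0.8,0.06,0,1],[0,0,0,0.8,0.06,0,1],[0,0,0,0.8,0.06,0,1],[0,0,0,0.8,0.06,0,1],[0,0,0,0.8,0.06,0,1],[0,0,0,0.8,0.06,0,1],[0,0,0,0.5,0.04,0,1],[0,0,0,0,0,0,1]]'
python3 - <<'E'
from pot import *
from to import d
f=fit((400,291),165,200); save(f,"s6.png",(150,120,430,330),2.8)
p=cloud(f);q=comp(p,(400,291),120,165,200)
q=q[np.hypot(q[:,0]-400,q[:,1]-291)<90]
np.save("q.npy",q)
an=np.degrees(np.arctan2(q[:,1]-291,q[:,0]-400))
for a in range(-180,180,30):
    t=q[(an>=a)&(an<a+30)]; print(a,len(t),np.percentile(t[:,2],[10,50,90]).round(1) if len(t) else "",np.hypot(t[:,0]-400,t[:,1]-291).mean().round(1) if len(t) else "")
d(329,279,178)
E
```

```text
clock: 24.63
eef_pos: [343.4, 145.7, 177.3]
tcp_rot: [2.967, 0.0, 1.748]
contact_force: [1.4, 0.5, -4.9]
opening: 0.075
grasp_force: 108.3
clock: 25.3
eef_pos: [330.2, 279.6, 179.2]
tcp_rot: [2.965, -0.001, 1.75]
contact_force: [-0.2, -0.1, -5.9]
opening: 0.074
grasp_force: 108.3
rim [391.5 317.4] 60.4 z at ctr 186.8 tilt [-0.008 -0.009]
-180 92 [169.2 186.6 195.9] 71.5
-150 1 [128.5 128.5 128.5] 60.5
-120 0  
-90 0  
-60 0  
-30 0  
0 20 [169.6 185.7 192.5] 72.9
30 73 [168.3 182.2 196.5] 72.6
60 161 [170.5 187.9 198.9] 74.5
90 209 [171.5 186.7 198.3] 74.6
120 135 [173.6 189.6 194.5] 73.3
150 104 [173.7 189.7 193.4] 70.2
shift units [ 0.041 -0.03   0.031] t 25.4 pos [329.8 278.1 178.9] rpy [170.    0.  100.3] op 0.077 F [-0.8 -0.4 -4.9]
```

View pics/s6.png

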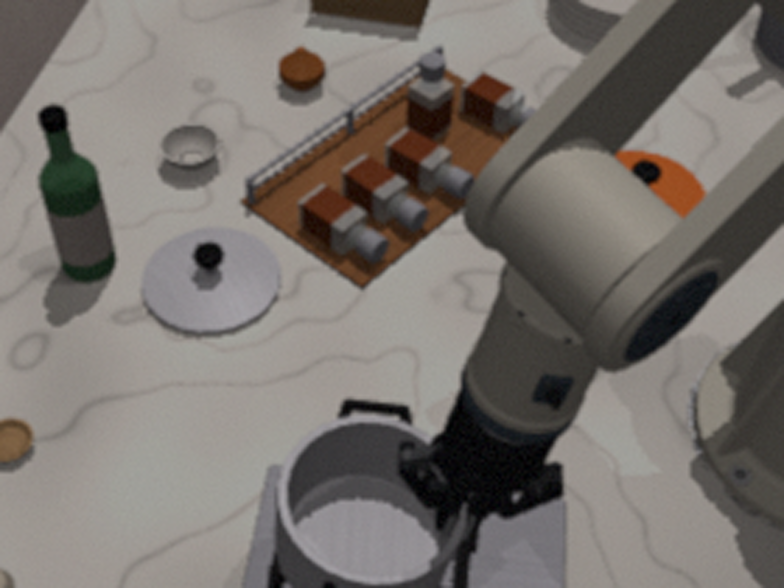

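```bash
cat > rim.py <<'E'
from m import *
from scipy.optimize import least_squares
def rim(c0,z0,cams=("side","top"),mean_off=71):
    """plane+circle fit of rim: c, z, tilt; robust, rim top points only"""
    for n in cams:
        p=cloud(grab_frame(n)); p=p[np.isfinite(p[...,2])]
        c=np.array(c0,float);k=np.array([0,0,z0],float)
        q=p[(np.hypot(*(p[:,:2]-c).T)<95)&(np.hypot(*(p[:,:2]-c).T)>50)&(abs(p[:,2]-z0)<20)]
        for tol in(9,7,5,4,4,4):
            rr=np.hypot(*(q[:,:2]-c).T); res=q[:,2]-(q[:,:2]-c)@k[:2]-k[2]
            g=q[(abs(res)<tol)&(abs(rr-71)<tol+2)]
            c=least_squares(lambda v:np.hypot(*(g[:,:2]-v).T)-71,c,loss="soft_l1").x
            k=least_squares(lambda v:(g[:,:2]-c)@v[:2]+v[2]-g[:,2],k,loss="soft_l1",f_scale=2).x
        an=np.degrees(np.arctan2(*(g[:,:2]-c).T[::-1])); print(n,"c",c.round(1),"z,tilt",k.round(3),"n",len(g),np.histogram(an,bins=np.arange(-180,181,45))[0])
E
python3 -c "
from rim import *
rim((401,291),188)"
```

```text
side c [397.6 291.9] z,tilt [-2.80000e-02 -2.00000e-02  1.89501e+02] n 355 [31 46 55 24  9 54 50 86]
top c [395.9 284.6] z,tilt [3.90000e-02 7.00000e-03 1.93927e+02] n 264 [46 68 29 10  7 23 62 19]
```

```bash
python3 -m inch '[[0,0,0,0.03,-0.04,0.2,1],[0,0,0,0,-0.053,0.3,1],[0,0,0,0,-0.053,0.3,1],[0,0,0,0,-0.053,0.3,1],[0,0,0,0,-0.035,0.2,1],[0,0,0,0,-0.018,0.1,1],[0,0,0,0,0,0,1],[0,0,0,0,0,0,1]]'
python3 -c "
from rim import *
from to import d
rim((401,291),155)
d(329.8,278.4,130)"
```

```text
clock: 26.12
eef_pos: [329.3, 277.3, 143.3]
tcp_rot: [2.966, 0.0, 1.748]
contact_force: [-0.1, -0.5, -4.9]
opening: 0.078
grasp_force: 108.5
side c [397.4 290.1] z,tilt [ 4.20000e-02 -0.00000e+00  1.58032e+02] n 376 [25 56 62 18 10 41 80 84]
top c [394.3 285.8] z,tilt [1.08000e-01 1.90000e-02 1.61799e+02] n 453 [48 64 65 65 51 70 70 20]
shift units [ 0.033 -0.08   0.544] t 26.2 pos [329.5 277.5 143.7] rpy [169.9  -0.  100.2] op 0.075 F [-0.3 -0.5 -4.7]
```

```bash
python3 -m inch '[[0.01,0,0,0,0,0,1],[0.01,0,0,0,0,0,1],[0,0,0,0,0,0,1],[0,0,0,0,0,0,1]]'
python3 -c "
from rim import *
from to import d
rim((399,290),155)
f=grab_frame('top');save(f,'t7.png',(80,160,300,320),3.6)
d(329.8,278.4,130)"
```

```text
clock: 26.55
eef_pos: [329.9, 277.5, 143.8]
tcp_rot: [3.027, -0.0, 1.748]
contact_force: [0.3, -0.7, -5.0]
opening: 0.073
grasp_force: 108.5
side c [397.9 288.8] z,tilt [5.10000e-02 1.30000e-02 1.57753e+02] n 602 [ 22  48  82  82  83 101  94  90]
top c [395.2 285.9] z,tilt [5.00000e-02 8.00000e-03 1.57928e+02] n 456 [45 68 66 61 66 70 73  7]
shift units [ 0.045 -0.028  0.54 ] t 26.7 pos [329.2 277.2 143.5] rpy [173.5   0.  100.2] op 0.079 F [-0.4  0.4 -5. ]
```

View pics/t7.png

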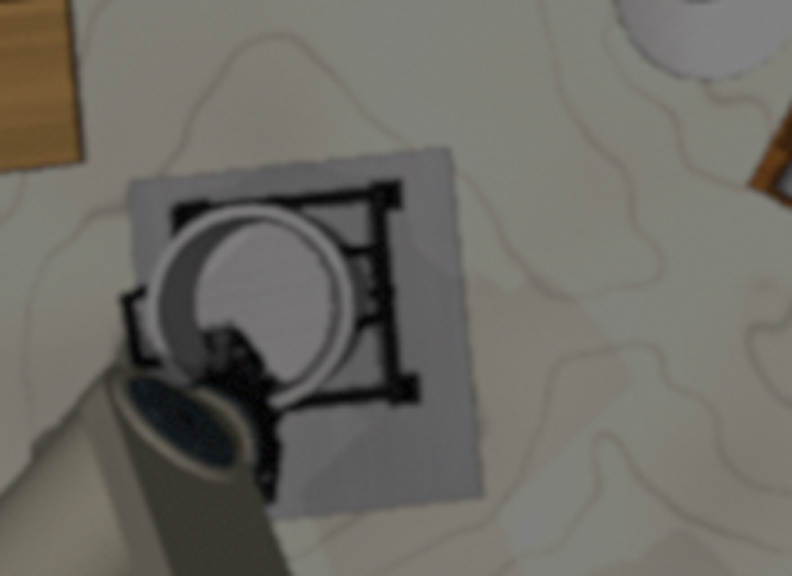

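The top view shows the pot over the support, with the fingers at (240,350) and the rim ring centred near (255,308).

```bash
python3 -m inch '[[0.008,0,0,0,0,0,1],[0.008,0,0,0.08,0.07,0,1],[0,0,0,0,0,0,1],[0,0,0,0,0,0,1]]'
python3 -c "
from rim import *
from to import d
rim((399,290),152)
d(329.8,278.4,130)"
```

```text
clock: 27.03
eef_pos: [330.9, 279.6, 143.6]
tcp_rot: [3.078, 0.0, 1.748]
contact_force: [-0.4, -0.3, -4.9]
opening: 0.079
grasp_force: 108.6
side c [399.2 290.8] z,tilt [6.00000e-03 4.00000e-03 1.53951e+02] n 609 [ 29  44  86  84  78  96 104  88]
top c [396.6 288.3] z,tilt [ 3.00000e-03 -2.00000e-03  1.54067e+02] n 410 [40 60 66 65 64 71 44  0]
shift units [-0.031 -0.063  0.537] t 27.1 pos [330.4 279.3 143.5] rpy [176.4   0.  100.2] op 0.079 F [ 0.1  1.  -5.6]
```

```bash
python3 -m inch '[[0,0,0,0,0.03,0.1,1],[0,0,0,0,-0.01,0.1,1],[0,0,0,0,-0.01,0.1,1],[0,0,0,0,0,0.06,1],[0,0,0,0,0,0.03,1],[0,0,0,0,0,0,1]]'
python3 -m inch '[[0,0,0,0,0,0.02,1],[0,0,0,0,0,0.02,1],[0,0,0,0,0,0.02,1],[0,0,0,0,0,0,1],[0,0,0,0,0,0,1]]'
python3 -m inch '[[0,0,0,0,0,0.02,1],[0,0,0,0,0,0.02,1],[0,0,0,0,0,0,1],[0,0,0,0,0,0,1]]'
```

```text
clock: 27.63
eef_pos: [331.4, 279.6, 133.6]
tcp_rot: [3.079, 0.0, 1.748]
contact_force: [0.2, -0.6, -5.0]
opening: 0.072
grasp_force: 108.3
clock: 28.05
eef_pos: [331.6, 279.7, 132.4]
tcp_rot: [3.079, 0.0, 1.748]
contact_force: [0.6, -1.3, -5.5]
opening: 0.074
grasp_force: 108.3
clock: 28.38
eef_pos: [331.7, 279.7, 131.4]
tcp_rot: [3.079, 0.0, 1.748]
contact_force: [-0.7, -0.5, -4.9]
opening: 0.076
grasp_force: 108.3
```

```bash
python3 -m inch '[[0,0,0,0,0,0.02,1],[0,0,0,0,0,0.02,1],[0,0,0,0,0,0,1],[0,0,0,0,0,0,1]]'
python3 -m inch '[[0,0,0,0,0,0.02,1],[0,0,0,0,0,0.02,1],[0,0,0,0,0,0,1],[0,0,0,0,0,0,1]]'
python3 -c "
from rim import *
rim((399,290),142)"
```

```text
clock: 28.72
eef_pos: [331.7, 279.8, 130.4]
tcp_rot: [3.079, 0.0, 1.748]
contact_force: [0.3, -0.1, -4.1]
opening: 0.074
grasp_force: 108.3
clock: 29.05
eef_pos: [331.9, 279.9, 129.9]
tcp_rot: [3.079, -0.0, 1.748]
contact_force: [-3.2, -2.1, 4.9]
opening: 0.077
grasp_force: 110.1
side c [400.3 291.1] z,tilt [1.00000e-03 2.00000e-03 1.40397e+02] n 597 [30 42 85 84 77 97 98 84]
top c [398.1 288.7] z,tilt [3.00000e-03 3.00000e-03 1.40736e+02] n 384 [42 60 64 57 59 67 35  0]
```

```bash
python3 -m inch '[[0,0,0,0,0,0,0.93],[0,0,0,0,0,0,0.85],[0,0,0,0,0,0,0.75],[0,0,0,0,0,0,0.75],[0,0,0,0,0,-0.3,0.75],[0,0,0,0,0,-0.8,0.75],[0,0,0,0,0,-0.8,0.7],[0,0,0,0,0,-0.8,0.7]]'
python3 -m inch '[[0,0,0,0,0,-0.8,0.6],[0,0,0,0,0,-0.8,0.5],[0,0,0,0,0,0,0.4],[0.02,0,0,0,0,0,0.4],[0,0,0,0,0,0,0.4]]' 40
python3 -c "
from rim import *
from to import d
rim((400,291),141)
for n in('side','top'):
    p=cloud(grab_frame(n)); q=p[np.hypot(p[...,0]-656,p[...,1]+50)<35];q=q[(q[:,2]>42)&(q[:,2]<62)]
    print(n,len(q),len(q) and disc(q)); q=comp(p,(656,-50),110,4,24); print(*disc(q))
d(657.5,-49,150,100)"
```

```text
clock: 29.82
eef_pos: [327.5, 279.0, 198.0]
tcp_rot: [3.079, 0.0, 1.748]
contact_force: [-0.4, 0.6, 0.5]
opening: 0.3
grasp_force: 0.0
clock: 30.23
eef_pos: [326.0, 279.2, 237.4]
tcp_rot: [-3.141, -0.001, 1.748]
contact_force: [0.4, 0.0, -0.8]
opening: 0.599
grasp_force: 0.0
side c [401.1 291.4] z,tilt [1.00000e-03 3.00000e-03 1.39993e+02] n 650 [ 78  40  88  81  81  94 101  87]
top c [398.7 288.9] z,tilt [ 1.00000e-03 -2.00000e-03  1.40238e+02] n 401 [55 63 57 60 58 66 14 28]
side 80 ('mean', array([657.4, -47.6,  49.2]), 'mid', array([658.1, -49.1]), 'n', 80)
mean [655.1 -41.5  13.5] mid [657.7 -47.9] n 1396
top 103 ('mean', array([655.1, -51.3,  50.4]), 'mid', array([654.7, -50.6]), 'n', 103)
mean [654.1 -51.1  14. ] mid [655.9 -50.7] n 1953
turn frac [0.0001 0.0002 0.0008]
shift units [-15.201  10.828   3.447] t 30.4 pos [324.9 278.2 236.2] rpy [180.    0.  100.1] op 0.603 F [-0.3  0.2  0.1]
```

```bash
python3 -m inch '[[0,0,0,-0.95,0.677,0,0.4],[0,0,0,-0.95,0.677,0,0.4],[0,0,0,-0.95,0.677,0,0.4],[0,0,0,-0.95,0.677,0,0.4],[0,0,0,-0.95,0.677,0,0.4],[0,0,0,-0.95,0.677,0,0.4],[0,0,0,-0.95,0.677,0,0.4],[0,0,0,-0.95,0.677,0,0.4]]'
python3 -m inch '[[0,0,0,-0.95,0.677,0,0.4],[0,0,0,-0.95,0.677,0,0.4],[0,0,0,-0.95,0.677,0,0.4],[0,0,0,-0.95,0.677,0,0.4],[0,0,0,-0.95,0.677,0.4,0.4],[0,0,0,-0.95,0.677,0.4,0.4],[0,0,0,-0.95,0.677,0.4,0.4],[0,0,0,-0.95,0.677,0.4,0.4]]'
python3 -m inch '[[0,0,0,0,0,0.8,0.4],[0,0,0,0,0,0.8,0.4],[0,0,0,0,0,0.8,0.4],[0,0,0,0,0,0.8,0.4],[0,0,0,0,0,0.4,0.4],[0,0,0,0,0,0,0.4],[0,0,0,0,0,0,0.4]]'
python3 to.py 657.7 -48.2 48
```

```text
clock: 31.1
eef_pos: [492.4, 114.2, 236.3]
tcp_rot: [3.142, 0.001, 1.748]
contact_force: [1.1, 0.2, -0.2]
opening: 0.6
grasp_force: 0.0
clock: 31.77
eef_pos: [659.3, -48.6, 195.6]
tcp_rot: [-3.141, 0.001, 1.748]
contact_force: [0.0, 0.2, -0.2]
opening: 0.599
grasp_force: 0.0
clock: 32.35
eef_pos: [658.5, -47.5, 106.5]
tcp_rot: [-3.141, -0.0, 1.748]
contact_force: [-0.0, -0.0, 0.5]
opening: 0.601
grasp_force: 0.0
shift units [-0.023 -0.034  2.339] t 32.4 pos [658.5 -47.5 106.5] rpy [-179.9   -0.   100.2] op 0.601 F [-0.  -0.   0.5]
```

```bash
python3 -m inch '[[0,0,0,-0.02,-0.03,0.5,0.4],[0,0,0,0,0,0.6,0.4],[0,0,0,0,0,0.6,0.4],[0,0,0,0,0,0.4,0.4],[0,0,0,0,0,0.2,0.4],[0,0,0,0,0,0.06,0.4],[0,0,0,0,0,0,0.4]]'
python3 -m inch '[[0,0,0,0,0,0,0.7],[0,0,0,0,0,0,0.9],[0,0,0,0,0,0,0.9],[0,0,0,0,0,0,0.9],[0,0,0,0,0,0,0.9],[0,0,0,0,0,0,0.9]]' 50
python3 -m inch '[[0,0,0,0,0,-0.1,0.9],[0,0,0,0,0,-0.3,0.9],[0,0,0,0,0,-0.6,0.9],[0,0,0,0,0,-0.8,0.9],[0,0,0,0,0,-0.8,0.9],[0,0,0,0,0,-0.8,0.9],[0,0,0,0,0,-0.8,0.9],[0,0,0,0,0,-0.8,0.9]]'
python3 -m inch '[[0,0,0,0,0,-0.8,0.9],[0,0,0,0,0,-0.8,0.9],[0,0,0,0,0,-0.8,0.9],[0,0,0,0,0,-0.3,0.9],[0,0,0,0,0,0,0.9],[0,0,0,0,0,0,0.9]]'
python3 to.py 401 291.2 210
```

```text
clock: 32.93
eef_pos: [658.3, -48.3, 47.8]
tcp_rot: [3.141, 0.0, 1.748]
contact_force: [0.2, 0.8, 1.2]
opening: 0.601
grasp_force: 0.0
clock: 33.43
eef_pos: [658.7, -48.3, 48.8]
tcp_rot: [3.14, 0.0, 1.748]
contact_force: [-1.6, 0.3, 6.2]
opening: 0.371
grasp_force: 49.5
clock: 34.1
eef_pos: [657.8, -48.3, 174.0]
tcp_rot: [-3.141, -0.0, 1.748]
contact_force: [0.2, 0.2, -2.8]
opening: 0.378
grasp_force: 49.9
clock: 34.6
eef_pos: [657.9, -48.3, 239.9]
tcp_rot: [-3.142, -0.0, 1.748]
contact_force: [-0.3, -0.4, -2.4]
opening: 0.377
grasp_force: 50.0
shift units [15.179 -7.717  1.196] t 34.6 pos [657.9 -48.3 239.9] rpy [-180.    -0.   100.2] op 0.377 F [-0.3 -0.4 -2.4]
```

```bash
python3 -m inch '[[0,0,0,0.5,-0.25,0,0.9],[0,0,0,0.9,-0.46,0,0.9],[0,0,0,0.9,-0.46,0,0.9],[0,0,0,0.9,-0.46,0,0.9],[0,0,0,0.9,-0.46,0,0.9],[0,0,0,0.9,-0.46,0,0.9],[0,0,0,0.9,-0.46,0,0.9],[0,0,0,0.9,-0.46,0,0.9]]'
python3 -m inch '[[0,0,0,0.9,-0.46,0,0.9],[0,0,0,0.9,-0.46,0,0.9],[0,0,0,0.9,-0.46,0,0.9],[0,0,0,0.9,-0.46,0,0.9],[0,0,0,0.9,-0.46,0,0.9],[0,0,0,0.9,-0.46,0,0.9],[0,0,0,0.9,-0.46,0,0.9],[0,0,0,0.9,-0.46,0,0.9]]'
python3 -m inch '[[0,0,0,0.28,-0.12,0.5,0.9],[0,0,0,0,0,0.5,0.9],[0,0,0,0,0,0,0.9],[0,0,0,0,0,0,0.9],[0,0,0,0,0,0,0.9]]'
python3 - <<'E'
from m import *
from to import d
d(401,291.2,185)
z=r.sense()["eef_pos"][2]-48.8
for n in("side","top"):
    f=grab_frame(n);p=cloud(f); q=comp(p,(401,291),95,z,z+25)
    A=np.c_[q[:,:2],np.ones(len(q))];
    edge=q[np.hypot(q[:,0]-401,q[:,1]-291)>68]; k=np.linalg.lstsq(np.c_[edge[:,:2],np.ones(len(edge))],edge[:,2],rcond=None)[0]
    h=cv2.convexHull(q[:,:2].astype(np.float32))[:,0]; c,rr=circ(h); print(n,*disc(q),"hull",c.round(1),rr.round(1),"tilt",k[:2].round(3),"edge z",edge[:,2].mean().round(1),"exp",z+9)
E
```

```text
clock: 35.27
eef_pos: [540.4, 104.9, 238.6]
tcp_rot: [-3.139, -0.0, 1.748]
contact_force: [-0.0, 0.8, -3.1]
opening: 0.375
grasp_force: 50.0
clock: 35.93
eef_pos: [418.1, 265.2, 238.8]
tcp_rot: [-3.139, 0.001, 1.748]
contact_force: [0.2, -0.4, -2.3]
opening: 0.379
grasp_force: 50.0
clock: 36.35
eef_pos: [415.9, 270.8, 215.0]
tcp_rot: [-3.141, 0.0, 1.748]
contact_force: [0.0, -0.4, -3.2]
opening: 0.379
grasp_force: 50.0
shift units [ 0.908 -0.443  1.201] t 36.4 pos [415.9 270.8 215. ] rpy [-179.9    0.   100.2] op 0.379 F [ 0.  -0.4 -3.2]
side mean [410.7 294.6 179.8] mid [415.7 287.9] n 2295 hull [416.1 270. ] 76.5 tilt [ 0.025 -0.039] edge z 177.2 exp 175.2144138732753
top mean [415.5 241.6 181. ] mid [415.1 243.3] n 1487 hull [410.4 275.7] 79.3 tilt [ 0.02  -0.029] edge z 179.3 exp 175.2144138732753
```

```bash
python3 -m inch '[[0,0,0,0.5,-0.25,0,0.9],[0,0,0,0.4,-0.19,0,0.9],[0,0,0,0,0,0.3,0.9],[0,0,0,0,0,0.3,0.9],[0,0,0,0,0,0.2,0.9],[0,0,0,0,0,0,0.9],[0,0,0,0,0,0,0.9]]'
python3 to.py 401 291.2 185
python3 -m inch '[[0,0,0,0,0,0.12,0.9],[0,0,0,0,0,0.06,0.9],[0,0,0,0,0,0.04,0.9],[0,0,0,0,0,0.04,0.9],[0,0,0,0,0,0,0.9]]'
python3 -m inch '[[0,0,0,0,0,0.03,0.9],[0,0,0,0,0,0.03,0.9],[0,0,0,0,0,0,0.9],[0,0,0,0,0,0,0.9]]'
```

```text
clock: 37.03
eef_pos: [401.3, 290.8, 194.6]
tcp_rot: [-3.141, 0.001, 1.748]
contact_force: [-0.6, -0.6, -1.6]
opening: 0.376
grasp_force: 50.1
shift units [ 0.018 -0.009  0.386] t 37.0 pos [401.3 290.8 194.6] rpy [-179.9    0.   100.2] op 0.376 F [-0.6 -0.6 -1.6]
clock: 37.45
eef_pos: [401.4, 291.2, 188.6]
tcp_rot: [-3.141, 0.0, 1.748]
contact_force: [0.4, 0.2, -2.3]
opening: 0.376
grasp_force: 50.1
clock: 37.78
eef_pos: [401.4, 291.3, 187.2]
tcp_rot: [3.142, 0.0, 1.748]
contact_force: [0.8, 0.1, -2.8]
opening: 0.379
grasp_force: 50.1
```

```bash
python3 -m inch '[[0,0,0,0,0,0.03,0.9],[0,0,0,0,0,0.03,0.9],[0,0,0,0,0,0,0.9],[0,0,0,0,0,0,0.9]]'
python3 -m inch '[[0,0,0,0,0,0.03,0.9],[0,0,0,0,0,0.02,0.9],[0,0,0,0,0,0,0.9],[0,0,0,0,0,0,0.9]]'
```

```text
clock: 38.12
eef_pos: [401.4, 291.2, 185.6]
tcp_rot: [-3.141, 0.0, 1.748]
contact_force: [-0.3, 0.1, -2.9]
opening: 0.375
grasp_force: 50.1
clock: 38.45
eef_pos: [401.5, 291.3, 185.1]
tcp_rot: [3.141, -0.0, 1.748]
contact_force: [-2.7, -1.9, 5.8]
opening: 0.377
grasp_force: 50.9
```

Seated at the expected height. Release, rise, check, and re-measure the jars.

```bash
python3 -m inch '[[0,0,0,0,0,0,0.7],[0,0,0,0,0,0,0.5],[0,0,0,0,0,0,0.4],[0,0,0,0,0,0,0.4],[0,0,0,0,0,-0.3,0.4],[0,0,0,0,0,-0.8,0.4],[0,0,0,0,0,-0.8,0.4],[0,0,0,0,0,-0.8,0.4]]'
python3 -m inch '[[0,0,0,0,0,-0.8,0.4],[0,0,0,-1,0,-0.3,0.4],[0,0,0,-1,0,0,0.4],[0,0,0,-1,0,0,0.4],[0,0,0,-1,0,0,0.4],[0,0,0,-1,0,0,0.4],[0,0,0,0,0,0,0.4]]'
cat > jars.py <<'E'
from m import *
# tray frame from top camera, with side->robot correction handled by OFF
OFF=np.array([1.7,2.4])
T0=np.array([482.4,-282.1])+OFF; A=np.radians(-29.8); EX=np.array([np.cos(A),np.sin(A)]); EY=np.array([-np.sin(A),np.cos(A)])
def jars(n="top"):
    f=grab_frame(n);p=cloud(f).copy()
    if n=="top": p[...,:2]+=OFF
    t=np.stack([(p[...,:2]-T0)@EX,(p[...,:2]-T0)@EY],-1)
    z=nd.median_filter(np.nan_to_num(p[...,2],nan=-99),3)
    m=(z>16)&(abs(t[...,1])<200)&(t[...,0]>-140)&(t[...,0]<75); l,k=nd.label(m)
    for i in range(1,k+1):
        q=p[l==i]
        if len(q)>60: tt=t[l==i]; print(n,"tray",np.median(tt,0).round(),rrect(q),"z",np.percentile(q[:,2],[50,95]).round())
    return f,p
E
python3 - <<'E'
from jars import *
from to import d
jars("top")
p=cloud(grab_frame("side")); q=comp(p,(401,291),95,135,165); c,rr=circ(cv2.convexHull(q[:,:2].astype(np.float32))[:,0]);print("lid",c,rr,np.median(q[:,2]))
k=p[np.hypot(p[...,0]-401,p[...,1]-291)<30];k=k[(k[:,2]>178)&(k[:,2]<195)];print("knob",disc(k))
d(500,-150,236,60)
E
```

```text
clock: 39.12
eef_pos: [401.3, 291.2, 253.1]
tcp_rot: [-3.141, 0.0, 1.748]
contact_force: [0.5, 0.4, 0.2]
opening: 0.594
grasp_force: 0.0
clock: 39.7
eef_pos: [423.8, 165.2, 280.0]
tcp_rot: [3.141, 0.001, 1.747]
contact_force: [0.4, 0.4, 0.3]
opening: 0.598
grasp_force: 0.0
top tray [-28. 141.] ang 60.75 ctr [ 526.1 -141.3] size [ 40.3 107.8] n 495 z [47. 51.]
top tray [-28.  72.] ang 57.75 ctr [ 491.5 -201. ] size [ 41.2 108.4] n 509 z [46. 51.]
top tray [-33.  -0.] ang 64.75 ctr [ 449.7 -262.2] size [ 41.7 107.8] n 537 z [47. 52.]
top tray [ 17. -64.] ang 61.50 ctr [ 468.6 -352.3] size [41.2 40.4] n 323 z [ 79. 118.]
top tray [ -29. -145.] ang 64.50 ctr [ 380.2 -390.5] size [ 41.9 107.8] n 572 z [46. 52.]
lid [402.58034018 288.97940852] 77.71899323136765 150.13656669379054
knob ('mean', array([402.3, 291.4, 186. ]), 'mid', array([402.7, 290.3]), 'n', 178)
turn frac [ 2.000e-04 -2.000e-04  2.225e-01]
shift units [-9.48   8.996  1.76 ] t 39.8 pos [423.7 167.7 280. ] rpy [180.  -0. 100.] op 0.601 F [-0.4  1.   0.4]
```

```bash
python3 -m inch '[[0,0,-0.035,0,0,0,0.35],[0,0,-0.035,0,0,0,0.35],[0,0,-0.035,0,0,0,0.35],[0,0,-0.035,0,0,0,0.35],[0,0,-0.035,0,0,0,0.35],[0,0,-0.035,0,0,0,0.35],[0,0,-0.035,0,0,0,0.35],[0,0,-0.036,0,0,0,0.35]]' 50
python3 to.py 526.1 -141.3 140 150.75
```

```text
clock: 40.47
eef_pos: [423.4, 169.3, 279.7]
tcp_rot: [3.141, -0.0, 2.637]
contact_force: [0.4, -0.6, 0.9]
opening: 0.649
grasp_force: 0.0
turn frac [ 0.0001 -0.0001  0.002 ]
shift units [-9.655 -8.833  5.588] t 40.5 pos [423.4 169.3 279.7] rpy [180.   -0.  151.1] op 0.649 F [ 0.4 -0.6  0.9]
```

```bash
python3 -m inch '[[0,0,0.002,-0.88,-0.8,0,0.35],[0,0,0,-0.88,-0.8,0,0.35],[0,0,0,-0.88,-0.8,0,0.35],[0,0,0,-0.88,-0.8,0,0.35],[0,0,0,-0.88,-0.8,0,0.35],[0,0,0,-0.88,-0.8,0.4,0.35],[0,0,0,-0.88,-0.8,0.6,0.35],[0,0,0,-0.88,-0.8,0.8,0.35]]'
python3 -m inch '[[0,0,0,-0.88,-0.8,0.8,0.35],[0,0,0,-0.88,-0.8,0.8,0.35],[0,0,0,-0.86,-0.83,0.8,0.35],[0,-0.039,0,0,0,0,0.35],[0,-0.039,0,0,0,0,0.35],[0,-0.039,0,0,0,0,0.35],[0,-0.039,0,0,0,0,0.35],[0,-0.039,0,0,0,0,0.35]]'
python3 -m inch '[[0,0,0,0,0,0,0.35],[0,0,0,0,0,0,0.35]]'
python3 - <<'E'
from jars import *
from to import d
d(526.1,-141.3,33); jars("side")
E
```

```text
clock: 41.13
eef_pos: [499.3, -58.3, 235.4]
tcp_rot: [3.14, 0.003, 2.626]
contact_force: [0.7, 0.5, -0.2]
opening: 0.652
grasp_force: 0.0
clock: 41.8
eef_pos: [522.6, -148.1, 173.8]
tcp_rot: [-3.123, 0.509, 2.622]
contact_force: [-0.4, -2.1, -0.7]
opening: 0.651
grasp_force: 0.0
clock: 41.97
eef_pos: [523.7, -149.2, 174.3]
tcp_rot: [-3.12, 0.505, 2.623]
contact_force: [0.5, -0.5, 0.6]
opening: 0.654
grasp_force: 0.0
shift units [2.799 0.426 4.904] t 42.0 pos [ 523.7 -149.2  174.3] rpy [-178.8   28.9  150.3] op 0.654 F [ 0.5 -0.5  0.6]
side tray [-131.  144.] ang 32.00 ctr [441.  -92.5] size [16.1 28.7] n 100 z [490. 508.]
side tray [-62.  90.] ang 77.25 ctr [ 475.5 -213. ] size [294.6 127.4] n 2090 z [ 65. 382.]
side tray [ -33. -138.] ang 63.25 ctr [ 381.3 -389.3] size [ 42.4 108. ] n 383 z [41. 50.]
side tray [-30. 149.] ang 60.75 ctr [ 527.2 -141.4] size [ 43.2 108.1] n 469 z [43. 50.]
```

```bash
cat > tj.py <<'E'
import sys
from to import *
def tj(x,y,z,yaw,tilt):
    s=r.sense(); P=np.array(s["eef_pos"]); R=Ro.from_euler("xyz",s["tcp_rot"])
    R2=Ro.from_euler("z",yaw,degrees=True)*Ro.from_euler("x",180,degrees=True)*Ro.from_euler("y",tilt,degrees=True)
    D=np.array([x,y,z])-P
    print("turn",((R.inv()*R2).as_rotvec()/np.pi).round(4),"shift after",(R2.inv().apply(D)/25).round(3),"10mm up =",(R2.inv().apply([0,0,10])/25).round(3),"\n pos",P.round(1),"t",round(s["clock"],1),"q",np.round(s["qpos"],2),"F",np.round(s["contact_force"],1),"op",round(s["opening"],3))
if __name__=="__main__": tj(*map(float,sys.argv[1:]))
E
python3 tj.py 526.6 -141.3 33 150.75 -35
```

```text
turn [-0.0081 -0.0335 -0.0021] shift after [3.32  0.329 4.595] 10mm up = [-0.229  0.    -0.328] 
 pos [ 524.4 -149.5  174.7] t 42.0 q [-0.17  0.18  2.2  -0.58  0.34 -0.71] F [-0.1  0.  -0.4] op 0.656
```

```bash
python3 tj.py 526.6 -141.3 80 150.75 -28
```

```text
turn [-0.0079  0.0054 -0.0026] shift after [1.853 0.329 3.305] 10mm up = [-0.188  0.    -0.353] 
 pos [ 524.4 -149.5  174.7] t 42.0 q [-0.17  0.18  2.2  -0.58  0.34 -0.71] F [-0.1  0.  -0.4] op 0.656
```

```bash
python3 -m inch '[[-0.008,0.005,-0.003,0,0,0,0.35],[0,0,0,0.23,0.06,0.41,0.35],[0,0,0,0.23,0.06,0.41,0.35],[0,0,0,0.23,0.06,0.41,0.35],[0,0,0,0.23,0.06,0.41,0.35],[0,0,0,0.23,0.06,0.41,0.35],[0,0,0,0.23,0.03,0.41,0.35],[0,0,0,0.23,0,0.41,0.35]]'
python3 -m inch '[[0,0,0,0,0,0,0.35],[0,0,0,0,0,0,0.35],[0,0,0,0,0,0,0.35]]'
python3 tj.py 526.6 -141.3 33 150.75 -28
```

```text
clock: 42.68
eef_pos: [527.9, -142.9, 92.1]
tcp_rot: [-3.141, 0.492, 2.63]
contact_force: [0.6, -0.4, 0.1]
opening: 0.65
grasp_force: 0.0
clock: 42.93
eef_pos: [527.1, -142.8, 92.7]
tcp_rot: [-3.141, 0.492, 2.631]
contact_force: [0.0, -0.8, -0.2]
opening: 0.651
grasp_force: 0.0
turn [-0.0004  0.001  -0.0002] shift after [1.162 0.042 2.089] 10mm up = [-0.188  0.    -0.353] 
 pos [ 527.1 -142.8   92.7] t 42.9 q [-0.18  0.35  2.25 -1.11  0.18 -0.17] F [ 0.  -0.8 -0.2] op 0.651
```

```bash
python3 -m inch '[[0,0.035,0,0,0,-0.3,0.4],[0,0.035,0,0,0,-0.3,0.4],[0,0.03,0,0,0,0,0.4],[0,0,0,0,0,0,0.4],[0,0,0,0,0,0,0.4]]' 80
python3 tj.py 489.1 -120.3 80 150.75 -10;python3 tj.py 489.1 -120.3 30 150.75 -10
```

```text
clock: 43.35
eef_pos: [524.9, -155.9, 98.4]
tcp_rot: [-3.104, 0.403, 2.622]
contact_force: [-0.7, -1.0, -0.6]
opening: 0.599
grasp_force: 0.0
turn [-0.0127  0.0726 -0.0042] shift after [2.042 0.542 0.386] 10mm up = [-0.069  0.    -0.394] 
 pos [ 524.9 -155.9   98.4] t 43.4 q [-0.2   0.34  2.18 -0.58  0.29 -0.71] F [-0.7 -1.  -0.6] op 0.599
turn [-0.0127  0.0726 -0.0042] shift after [2.389 0.542 2.356] 10mm up = [-0.069  0.    -0.394] 
 pos [ 524.9 -155.9   98.4] t 43.4 q [-0.2   0.34  2.18 -0.58  0.29 -0.71] F [-0.7 -1.  -0.6] op 0.599
```

```bash
python3 -m inch '[[-0.003,0.02,-0.001,0,0,0,0.4],[-0.003,0.02,-0.001,0,0,0,0.4],[-0.003,0.02,-0.001,0,0,0,0.4],[-0.003,0.013,-0.001,0,0,0,0.4],[0,0,0,0.5,0,0,0.4],[0,0,0,0.5,0.2,0,0.4],[0,0,0,0.5,0.2,0,0.4],[0,0,0,0,0,0,0.4]]'
python3 tj.py 489.1 -120.3 60 150.75 -10
```

```text
clock: 44.02
eef_pos: [492.6, -127.9, 89.0]
tcp_rot: [-3.132, 0.18, 2.631]
contact_force: [0.2, 1.1, -0.7]
opening: 0.599
grasp_force: 0.0
turn [-0.0032  0.0018 -0.0001] shift after [0.469 0.199 1.096] 10mm up = [-0.069  0.    -0.394] 
 pos [ 492.6 -127.9   89. ] t 44.0 q [-0.22  0.35  2.12 -0.13  0.5  -1.17] F [ 0.2  1.1 -0.7] op 0.599
```

```bash
python3 -m inch '[[-0.003,0.002,0,0.3,0.1,0,0.4],[0,0,0,0.17,0.1,0.3,0.4],[0,0,0,0,0,0.4,0.4],[0,0,0,0,0,0.4,0.4],[0,0,0,0,0,0,0.4],[0,0,0,0,0,0,0.4]]'
python3 tj.py 489.1 -120.3 30 150.75 -10
python3 -c "
from jars import *
jars('side')"
```

```text
clock: 44.52
eef_pos: [492.4, -121.9, 59.9]
tcp_rot: [3.14, 0.175, 2.63]
contact_force: [0.6, 0.9, -0.1]
opening: 0.6
grasp_force: 0.0
turn [ 0.0004  0.0002 -0.0003] shift after [ 0.352 -0.01   1.151] 10mm up = [-0.069  0.    -0.394] 
 pos [ 492.4 -121.9   59.9] t 44.5 q [-0.21  0.4   2.14 -0.12  0.43 -1.17] F [ 0.6  0.9 -0.1] op 0.6
side tray [-107.  107.] ang 38.25 ctr [ 462.  -123.3] size [87.1 59.3] n 390 z [436. 486.]
side tray [ -32. -138.] ang 62.75 ctr [ 381.2 -388.7] size [ 43.1 108. ] n 389 z [41. 49.]
side tray [-89. 163.] ang 75.75 ctr [ 494.2 -175. ] size [216.8 149.8] n 1768 z [134. 288.]
side tray [  5. -78.] ang 4.25 ctr [ 442.5 -241.5] size [ 17.2 273. ] n 86 z [ 53. 187.]
```

```bash
python3 -m inch '[[0,0,0,0.2,0,0.3,0.4],[0,0,0,0.15,0,0.4,0.4],[0,0,0,0,0,0.3,0.4],[0,0,0,0,0,0.14,0.4],[0,0,0,0,0,0,0.4],[0,0,0,0,0,0,0.4]]'
python3 -m inch '[[0,0,0,0,0,0,0.7],[0,0,0,0,0,0,0.95],[0,0,0,0,0,0,0.95],[0,0,0,0,0,0,0.95],[0,0,0,0,0,0,0.95],[0,0,0,0,0,0,0.95]]'
python3 tj.py 489.1 -120.3 130 150.75 -10
```

```text
clock: 45.07
eef_pos: [489.7, -120.0, 31.2]
tcp_rot: [3.14, 0.177, 2.63]
contact_force: [0.5, -0.1, -0.2]
opening: 0.602
grasp_force: 0.0
clock: 45.57
eef_pos: [489.8, -120.0, 31.9]
tcp_rot: [3.139, 0.178, 2.63]
contact_force: [-3.1, 1.2, 5.6]
opening: 0.355
grasp_force: 78.3
turn [ 0.0007  0.001  -0.0003] shift after [-0.661 -0.024 -3.868] 10mm up = [-0.069  0.    -0.394] 
 pos [ 489.8 -120.    31.9] t 45.6 q [-0.21  0.46  2.16 -0.14  0.36 -1.14] F [-3.1  1.2  5.6] op 0.355
```

```bash
python3 -m inch '[[0,0,0,-0.03,0,-0.2,0.95],[0,0,0,-0.1,0,-0.6,0.95],[0,0,0,-0.13,0,-0.8,0.95],[0,0,0,-0.14,0,-0.8,0.95],[0,0,0,-0.14,0,-0.8,0.95],[0,0,0,-0.14,0,-0.8,0.95],[0,0,0,-0.14,0,-0.8,0.95],[0,0,0,0,0,0,0.95]]'
python3 -m inch '[[0,0.035,0,0,0,0,0.95],[0,0.035,0,0,0,0,0.95],[0,0.035,0,0,0,0,0.95],[0,0.035,0,0,0,0,0.95],[0,0.035,0,0,0,0,0.95],[0,0.035,0,0,0,0,0.95],[0,0.035,0,0,0,0,0.95],[0,0,0,0,0,0,0.95]]'
python3 tj.py 571.6 -167.2 110 150.75 80
```

```text
clock: 46.23
eef_pos: [490.7, -120.0, 156.9]
tcp_rot: [3.138, 0.182, 2.63]
contact_force: [1.9, -0.3, -1.7]
opening: 0.354
grasp_force: 79.0
clock: 46.9
eef_pos: [489.1, -120.3, 149.9]
tcp_rot: [3.14, -0.601, 2.631]
contact_force: [-0.7, -0.0, -2.4]
opening: 0.349
grasp_force: 79.0
turn [6.000e-04 2.532e-01 1.000e-04] shift after [-2.233 -0.024 -3.462] 10mm up = [ 0.394  0.    -0.069] 
 pos [ 489.1 -120.3  149.9] t 46.9 q [-0.32  0.6   1.62  0.11  1.51 -1.42] F [-0.7 -0.  -2.4] op 0.349
```

```bash
python3 -m inch '[[0,0.036,0,0,0,0,0.95],[0,0.036,0,0,0,0,0.95],[0,0.036,0,0,0,0,0.95],[0,0.036,0,0,0,0,0.95],[0,0.036,0,0,0,0,0.95],[0,0.036,0,0,0,0,0.95],[0,0.036,0,0,0,0,0.95],[0,0,0,0,0,0,0.95]]'
python3 tj.py 571.6 -167.2 110 150.75 80
python3 - <<'E'
from m import *
f=grab_frame("side");save(f,"s8.png",(200,50,450,240),3.1)
E
```

```text
clock: 47.57
eef_pos: [486.8, -118.9, 148.8]
tcp_rot: [3.141, -1.393, 2.631]
contact_force: [-1.5, -0.2, -3.2]
opening: 0.352
grasp_force: 79.1
turn [ 0.0002  0.0009 -0.    ] shift after [-2.205 -0.028 -3.576] 10mm up = [ 0.394  0.    -0.069] 
 pos [ 486.8 -118.9  148.8] t 47.6 q [-0.35  1.03  1.29  0.2   2.2  -1.42] F [-1.5 -0.2 -3.2] op 0.352
```

View pics/s8.png

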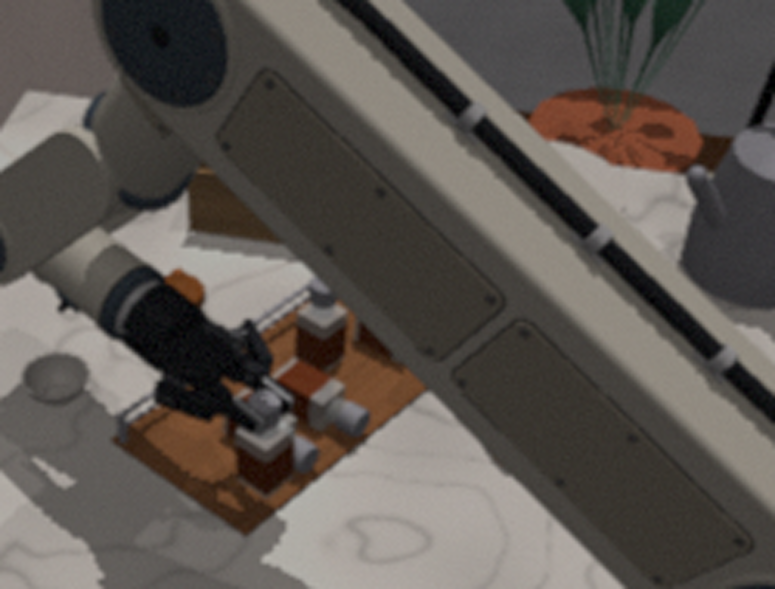

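The picture shows jar 1 hanging upright from the fingers at (265,440), clear of the rail.

```bash
python3 -m inch '[[0,0,0,-0.13,0,-0.77,0.95],[0,0,0,-0.13,0,-0.77,0.95],[0,0,0,-0.13,0,-0.77,0.95],[0,0,0,-0.13,0,-0.77,0.95],[0,0,0,-0.13,-0.03,-0.77,0.95],[0,0,0,0,0,0,0.95],[0,0,0,0,0,0,0.95]]'
python3 tj.py 571.6 -167.2 110 150.75 80
```

```text
clock: 48.2
eef_pos: [574.0, -168.1, 155.9]
tcp_rot: [3.13, -1.377, 2.642]
contact_force: [-0.2, 0.8, -3.1]
opening: 0.351
grasp_force: 78.9
turn [0.0004 0.0061 0.0007] shift after [-1.791 -0.015  0.419] 10mm up = [ 0.394  0.    -0.069] 
 pos [ 574.  -168.1  155.9] t 48.2 q [-0.36  1.15  0.98  0.21  2.38 -1.39] F [-0.2  0.8 -3.1] op 0.351
```

```bash
python3 -m inch '[[0,0.006,0,-0.4,0,0.1,0.95],[0,0,0,-0.4,0,0.1,0.95],[0,0,0,-0.4,0,0.1,0.95],[0,0,0,-0.4,0,0.1,0.95],[0,0,0,-0.15,0,0.02,0.95],[0,0,0,0,0,0,0.95],[0,0,0,0,0,0,0.95]]'
python3 -m inch '[[0,0,0,-0.08,0,0.01,0.95],[0,0,0,-0.06,0,0.01,0.95],[0,0,0,0,0,0,0.95],[0,0,0,0,0,0,0.95]]'
python3 tj.py 571.6 -167.2 104 150.75 80
```

```text
clock: 48.78
eef_pos: [570.8, -166.5, 109.6]
tcp_rot: [3.13, -1.404, 2.642]
contact_force: [0.4, 0.4, -1.9]
opening: 0.354
grasp_force: 79.0
clock: 49.12
eef_pos: [571.2, -166.7, 106.7]
tcp_rot: [3.129, -1.403, 2.643]
contact_force: [-0.6, -0.3, -1.7]
opening: 0.352
grasp_force: 79.0
turn [ 0.0003 -0.0022  0.0006] shift after [-0.111 -0.01  -0.006] 10mm up = [ 0.394  0.    -0.069] 
 pos [ 571.2 -166.7  106.7] t 49.1 q [-0.36  1.22  0.96  0.21  2.35 -1.4 ] F [-0.6 -0.3 -1.7] op 0.352
```

```bash
python3 -m inch '[[0,0,0,-0.05,0,0.01,0.95],[0,0,0,-0.04,0,0,0.95],[0,0,0,0,0,0,0.95],[0,0,0,0,0,0,0.95]]'
python3 -m inch '[[0,0,0,-0.05,0,0.01,0.95],[0,0,0,-0.04,0,0,0.95],[0,0,0,0,0,0,0.95],[0,0,0,0,0,0,0.95]]'
```

```text
clock: 49.45
eef_pos: [571.2, -166.8, 106.4]
tcp_rot: [3.126, -1.406, 2.647]
contact_force: [-1.6, -0.9, 7.9]
opening: 0.35
grasp_force: 79.2
clock: 49.78
eef_pos: [571.4, -167.1, 106.3]
tcp_rot: [3.123, -1.408, 2.65]
contact_force: [-2.2, 0.4, 17.7]
opening: 0.351
grasp_force: 79.2
```

```bash
python3 -m inch '[[0,0,0,0.05,0,0,0.85],[0,0,0,0,0,0,0.6],[0,0,0,0,0,0,0.4],[0,0,0,0,0,0,0.4],[0,0,0,0,0,0,0.4],[0,0,0,0.2,0,-0.03,0.4],[0,0,0,0.6,0,-0.1,0.4],[0,0,0,0.6,0,-0.1,0.4]]'
python3 -m inch '[[0,0,0,0.8,0,-0.14,0.4],[0,0,0,0.8,0,-0.14,0.4],[0,-0.035,0,0,0,0,0.4],[0,-0.035,0,0,0,0,0.4],[0,-0.035,0,0,0,0,0.4],[0,-0.035,0,0,0,0,0.4],[0,-0.035,0,0,0,0,0.4],[0,-0.035,0,0,0,0,0.4]]'
python3 -m inch '[[0,-0.036,0,0,0,0,0.4],[0,-0.036,0,0,0,0,0.4],[0,-0.036,0,0,0,0,0.4],[0,-0.036,0,0,0,0,0.4],[0,-0.036,0,0,0,0,0.4],[0,-0.036,0,0,0,0,0.4],[0,-0.036,0,0,0,0,0.4],[0,0,0,0,0,0,0.4]]'
python3 - <<'E'
from jars import *
from tj import tj
jars("side"); jars("top")
c=np.array([491.5,-201.0])+43*np.array([np.cos(np.radians(147.75)),np.sin(np.radians(147.75))]);print(c)
tj(c[0],c[1],100,147.75,-10)
E
```

```text
clock: 50.45
eef_pos: [570.7, -166.6, 139.6]
tcp_rot: [3.13, -1.405, 2.642]
contact_force: [-0.1, -0.5, 0.1]
opening: 0.601
grasp_force: 0.0
clock: 51.12
eef_pos: [571.8, -167.1, 181.8]
tcp_rot: [3.138, -0.736, 2.633]
contact_force: [-0.0, -0.8, 0.5]
opening: 0.601
grasp_force: 0.0
clock: 51.78
eef_pos: [568.3, -165.4, 181.2]
tcp_rot: [3.139, 0.053, 2.631]
contact_force: [-0.0, 0.2, 0.2]
opening: 0.601
grasp_force: 0.0
side tray [-36. 176.] ang 66.75 ctr [ 506.3 -134.3] size [118.5 162.2] n 4834 z [509. 611.]
side tray [-3. 55.] ang 62.50 ctr [ 478.7 -235.2] size [249.8 129.4] n 1675 z [ 46. 114.]
side tray [ -33. -139.] ang 63.75 ctr [ 381.3 -389.6] size [ 43.3 107.7] n 380 z [41. 50.]
top tray [-33. 121.] ang 65.75 ctr [ 503.  -146.7] size [137.6 183.4] n 6963 z [547. 655.]
top tray [ 17. -64.] ang 60.00 ctr [ 468.4 -352.4] size [41.5 39.7] n 320 z [ 78. 118.]
top tray [ -29. -145.] ang 63.75 ctr [ 380.4 -390.5] size [ 42.2 108. ] n 573 z [46. 52.]
[ 455.13370367 -178.05457582]
turn [ 0.0026 -0.0406  0.0164] shift after [ 4.164 -2.861  2.567] 10mm up = [-0.069  0.    -0.394] 
 pos [ 570.6 -166.3  181.3] t 51.9 q [-0.28  0.36  1.8  -0.01  0.93 -1.34] F [0.9 0.7 0.2] op 0.599
```

```bash
python3 -m inch '[[0.001,-0.02,0.008,0,0,0,0.4],[0.001,-0.02,0.008,0,0,0,0.4],[0,0,0,0.7,-0.48,0,0.4],[0,0,0,0.7,-0.48,0,0.4],[0,0,0,0.7,-0.48,0,0.4],[0,0,0,0.7,-0.48,0.6,0.4],[0,0,0,0.7,-0.48,0.9,0.4],[0,0,0,0.66,-0.46,0.9,0.4]]'
python3 -m inch '[[0,0,0,0,0,0.2,0.4],[0,0,0,0,0,0,0.4],[0,0,0,0,0,0,0.4]]'
python3 tj.py 455.1 -178.1 30 147.75 -10
python3 - <<'E'
from jars import *
f,p=jars("side"); 
q=p[(np.hypot(p[...,0]-571.6,p[...,1]+167)<40)&(p[...,2]>95)&(p[...,2]<130)];print("jar1 top",len(q),disc(q) if len(q) else "")
E
```

```text
clock: 52.55
eef_pos: [456.2, -179.3, 102.5]
tcp_rot: [3.14, 0.173, 2.579]
contact_force: [0.1, 0.5, -1.1]
opening: 0.6
grasp_force: 0.0
clock: 52.8
eef_pos: [458.0, -179.5, 97.9]
tcp_rot: [3.14, 0.174, 2.579]
contact_force: [0.7, 0.9, 0.3]
opening: 0.6
grasp_force: 0.0
turn [ 0.0005 -0.0003  0.0001] shift after [ 0.6   -0.014  2.653] 10mm up = [-0.069  0.    -0.394] 
 pos [ 458.  -179.5   97.9] t 52.8 q [-0.35  0.31  2.15 -0.07  0.51 -1.3 ] F [0.7 0.9 0.3] op 0.6
side tray [-110.   38.] ang 6.00 ctr [ 409.3 -193.1] size [58.4 31.3] n 120 z [474. 506.]
side tray [-86. 109.] ang 58.50 ctr [ 432.9 -247.6] size [322.5 164. ] n 3078 z [150. 434.]
jar1 top 97 ('mean', array([ 564.3, -159.2,  110.4]), 'mid', array([ 564.9, -162.3]), 'n', 97)
```

```bash
python3 -m inch '[[0,0,0,0.1,0,0.4,0.4],[0,0,0,0.1,0,0.5,0.4],[0,0,0,0.1,0,0.5,0.4],[0,0,0,0.1,0,0.5,0.4],[0,0,0,0.1,-0.01,0.4,0.4],[0,0,0,0.1,0,0.25,0.4],[0,0,0,0,0,0.08,0.4],[0,0,0,0,0,0,0.4]]'
python3 -m inch '[[0,0,0,0,0,0,0.7],[0,0,0,0,0,0,0.95],[0,0,0,0,0,0,0.95],[0,0,0,0,0,0,0.95],[0,0,0,0,0,0,0.95],[0,0,0,0,0,0,0.95]]'
python3 tj.py 455.1 -178.1 30 147.75 -10
```

```text
clock: 53.52
eef_pos: [453.8, -177.1, 30.2]
tcp_rot: [3.14, 0.174, 2.58]
contact_force: [-0.4, 0.4, 0.2]
opening: 0.594
grasp_force: 0.0
clock: 54.02
eef_pos: [453.6, -177.2, 30.7]
tcp_rot: [3.14, 0.175, 2.58]
contact_force: [-0.8, 1.8, 5.4]
opening: 0.349
grasp_force: 78.2
turn [0.0006 0.0002 0.0003] shift after [-0.065  0.003  0.041] 10mm up = [-0.069  0.    -0.394] 
 pos [ 453.6 -177.2   30.7] t 54.0 q [-0.35  0.44  2.19 -0.1   0.34 -1.27] F [-0.8  1.8  5.4] op 0.349
```

```bash
python3 -m inch '[[0,0,0,-0.03,0,-0.2,0.95],[0,0,0,-0.1,0,-0.6,0.95],[0,0,0,-0.14,0,-0.8,0.95],[0,0,0,-0.14,0,-0.8,0.95],[0,0,0,-0.14,0,-0.8,0.95],[0,0,0,-0.14,0,-0.8,0.95],[0,0,0,-0.14,0,-0.8,0.95],[0,0,0,-0.05,0,-0.3,0.95]]'
python3 -m inch '[[0,0.035,0,0,0,0,0.95],[0,0.036,0,0,0,0,0.95],[0,0.036,0,0,0,0,0.95],[0,0.036,0,0,0,0,0.95],[0,0.036,0,0,0,0,0.95],[0,0.036,0,0,0,0,0.95],[0,0.036,0,0,0,0,0.95],[0,0.036,0,0,0,0,0.95]]'
python3 -m inch '[[0,0.036,0,0,0,0,0.95],[0,0.036,0,0,0,0,0.95],[0,0.036,0,0,0,0,0.95],[0,0.036,0,0,0,0,0.95],[0,0.036,0,0,0,0,0.95],[0,0.036,0,0,0,0,0.95],[0,0,0,0,0,0,0.95]]'
python3 tj.py 537.3 -227.1 155 147.75 80
```

```text
clock: 54.68
eef_pos: [453.5, -177.3, 162.2]
tcp_rot: [3.139, 0.177, 2.58]
contact_force: [1.8, -0.3, -0.7]
opening: 0.347
grasp_force: 79.1
clock: 55.35
eef_pos: [453.1, -177.3, 159.2]
tcp_rot: [3.139, -0.732, 2.581]
contact_force: [0.0, 0.0, -2.2]
opening: 0.354
grasp_force: 79.2
clock: 55.93
eef_pos: [451.1, -176.4, 154.8]
tcp_rot: [3.139, -1.418, 2.582]
contact_force: [-1.2, 0.1, -2.9]
opening: 0.35
grasp_force: 79.2
turn [-0.0003 -0.007   0.0002] shift after [-0.686  0.123 -3.94 ] 10mm up = [ 0.394  0.    -0.069] 
 pos [ 451.1 -176.4  154.8] t 55.9 q [-0.45  1.02  1.32  0.14  2.21 -1.47] F [-1.2  0.1 -2.9] op 0.35
```

```bash
python3 -m inch '[[0,-0.004,0,-0.13,0.025,-0.77,0.95],[0,0,0,-0.13,0.025,-0.79,0.95],[0,0,0,-0.13,0.025,-0.79,0.95],[0,0,0,-0.13,0.025,-0.79,0.95],[0,0,0,-0.15,0.02,-0.79,0.95],[0,0,0,0,0,0,0.95],[0,0,0,0,0,0,0.95]]'
python3 tj.py 537.3 -227.1 109 147.75 80
```

```text
clock: 56.52
eef_pos: [538.9, -227.7, 159.7]
tcp_rot: [3.133, -1.389, 2.588]
contact_force: [-0.4, 0.8, -1.8]
opening: 0.352
grasp_force: 79.2
turn [-0.0002  0.0022  0.0005] shift after [-1.985 -0.014  0.416] 10mm up = [ 0.394  0.    -0.069] 
 pos [ 538.9 -227.7  159.7] t 56.5 q [-0.46  1.13  1.01  0.15  2.38 -1.45] F [-0.4  0.8 -1.8] op 0.352
```

```bash
python3 -m inch '[[0,0.002,0,-0.4,0,0.1,0.95],[0,0,0,-0.4,0,0.1,0.95],[0,0,0,-0.4,0,0.1,0.95],[0,0,0,-0.4,0,0.07,0.95],[0,0,0,-0.25,0,0.03,0.95],[0,0,0,-0.12,0,0.02,0.95],[0,0,0,0,0,0,0.95]]'
python3 -m inch '[[0,0,0,-0.06,0,0.01,0.95],[0,0,0,-0.05,0,0.01,0.95],[0,0,0,0,0,0,0.95],[0,0,0,0,0,0,0.95]]'
python3 -m inch '[[0,0,0,-0.04,0,0.01,0.95],[0,0,0,-0.03,0,0.01,0.95],[0,0,0,0,0,0,0.95],[0,0,0,0,0,0,0.95]]'
python3 tj.py 537.3 -227.1 106 147.75 80
```

```text
clock: 57.1
eef_pos: [536.5, -226.3, 109.2]
tcp_rot: [3.134, -1.403, 2.588]
contact_force: [-0.3, 0.5, 0.6]
opening: 0.347
grasp_force: 79.2
clock: 57.43
eef_pos: [536.8, -226.6, 109.1]
tcp_rot: [3.132, -1.403, 2.59]
contact_force: [-3.3, 0.8, 10.3]
opening: 0.348
grasp_force: 79.3
clock: 57.77
eef_pos: [536.7, -226.6, 109.0]
tcp_rot: [3.13, -1.405, 2.592]
contact_force: [-3.5, 0.9, 18.6]
opening: 0.347
grasp_force: 79.5
turn [-0.0005 -0.0029  0.0007] shift after [-0.122 -0.004 -0.011] 10mm up = [ 0.394  0.    -0.069] 
 pos [ 536.7 -226.6  109. ] t 57.8 q [-0.46  1.2   0.99  0.14  2.34 -1.46] F [-3.5  0.9 18.6] op 0.347
```

```bash
python3 -m inch '[[0,0,0,0.07,0,0,0.85],[0,0,0,0,0,0,0.6],[0,0,0,0,0,0,0.4],[0,0,0,0,0,0,0.4],[0,0,0,0,0,0,0.4],[0,0,0,0.2,0,-0.03,0.4],[0,0,0,0.6,0,-0.1,0.4],[0,0,0,0.6,0,-0.1,0.4]]'
python3 -m inch '[[0,0,0,0.8,0,-0.14,0.4],[0,0,0,0.8,0,-0.14,0.4],[0,-0.035,0,0,0,0,0.4],[0,-0.035,0,0,0,0,0.4],[0,-0.035,0,0,0,0,0.4],[0,-0.035,0,0,0,0,0.4],[0,-0.035,0,0,0,0,0.4],[0,-0.035,0,0,0,0,0.4]]'
python3 -m inch '[[0,-0.036,0,0,0,0,0.4],[0,-0.036,0,0,0,0,0.4],[0,-0.036,0,0,0,0,0.4],[0,-0.036,0,0,0,0,0.4],[0,-0.036,0,0,0,0,0.4],[0,-0.036,0,0,0,0,0.4],[0,-0.036,0,0,0,0,0.4],[0,-0.036,0,0,0,0,0.4]]'
python3 tj.py 410.9 -243.7 100 154.6 -10
```

```text
clock: 58.43
eef_pos: [536.0, -225.9, 142.9]
tcp_rot: [3.134, -1.402, 2.588]
contact_force: [-0.1, 0.3, -0.1]
opening: 0.601
grasp_force: 0.0
clock: 59.1
eef_pos: [536.9, -226.5, 185.1]
tcp_rot: [3.139, -0.732, 2.582]
contact_force: [-0.5, 0.1, -0.0]
opening: 0.597
grasp_force: 0.0
clock: 59.77
eef_pos: [536.6, -226.2, 185.7]
tcp_rot: [3.139, 0.173, 2.579]
contact_force: [-0.5, 0.6, -0.2]
opening: 0.602
grasp_force: 0.0
turn [-0.0057 -0.0005 -0.0373] shift after [ 4.772 -2.791  2.639] 10mm up = [-0.069  0.    -0.394] 
 pos [ 536.6 -226.2  185.7] t 59.8 q [-0.39  0.29  1.91 -0.04  0.77 -1.37] F [-0.5  0.6 -0.2] op 0.602
```

```bash
python3 -m inch '[[-0.006,0,-0.037,0,0,0,0.4],[0,0,0,0.7,-0.4,0,0.4],[0,0,0,0.7,-0.4,0,0.4],[0,0,0,0.7,-0.4,0,0.4],[0,0,0,0.7,-0.4,0.2,0.4],[0,0,0,0.7,-0.4,0.8,0.4],[0,0,0,0.7,-0.4,0.8,0.4],[0,0,0,0.57,-0.39,0.8,0.4]]'
python3 -m inch '[[0,0,0,0,0,0,0.4],[0,0,0,0,0,0,0.4]]'
python3 tj.py 410.9 -243.7 30 154.6 -10
python3 - <<'E'
from jars import *
for n in("top","side"):
  f,p=jars(n)
  for c in[(571.6,-167.2),(537,-227)]:
    q=p[(np.hypot(p[...,0]-c[0],p[...,1]-c[1])<30)&(p[...,2]>108)&(p[...,2]<125)];print(n,"jar top",len(q),disc(q) if len(q) else "")
E
```

```text
clock: 60.43
eef_pos: [408.9, -243.1, 100.1]
tcp_rot: [3.141, 0.167, 2.697]
contact_force: [-0.0, -0.1, -0.8]
opening: 0.601
grasp_force: 0.0
clock: 60.6
eef_pos: [409.0, -243.0, 99.6]
tcp_rot: [3.14, 0.163, 2.696]
contact_force: [0.7, -0.6, 0.6]
opening: 0.597
grasp_force: 0.0
turn [ 0.0003 -0.0035 -0.0007] shift after [0.406 0.008 2.754] 10mm up = [-0.069  0.    -0.394] 
 pos [ 409.  -243.    99.6] t 60.6 q [-0.55  0.29  2.18  0.04  0.51 -1.71] F [ 0.7 -0.6  0.6] op 0.597
top tray [  4. 142.] ang 59.50 ctr [ 563.4 -162.6] size [41.3 40.8] n 263 z [ 80. 118.]
top tray [ 4. 75.] ang 59.00 ctr [ 529.6 -222.5] size [41.3 40.2] n 276 z [ 79. 118.]
top tray [-106.   -7.] ang 60.75 ctr [ 404.3 -294.5] size [225.6 154.1] n 2545 z [446. 479.]
top tray [ 17. -64.] ang 61.50 ctr [ 468.7 -352.4] size [40.8 40.7] n 324 z [ 79. 118.]
top jar top 104 ('mean', array([ 564.3, -162.9,  115.5]), 'mid', array([ 564. , -163.1]), 'n', 104)
top jar top 108 ('mean', array([ 530.3, -223. ,  115.7]), 'mid', array([ 530.9, -223. ]), 'n', 108)
side tray [-83.  31.] ang 65.25 ctr [ 442.6 -254. ] size [309.  176.3] n 3442 z [115. 446.]
side jar top 67 ('mean', array([ 564.8, -161.5,  114.4]), 'mid', array([ 565.1, -161.9]), 'n', 67)
side jar top 62 ('mean', array([ 530.9, -222.1,  114.4]), 'mid', array([ 531.3, -222.8]), 'n', 62)
```

```bash
python3 -m inch '[[0,-0.0035,0,0.06,0,0.4,0.4],[0,0,0,0.07,0,0.5,0.4],[0,0,0,0.07,0,0.5,0.4],[0,0,0,0.07,0,0.5,0.4],[0,0,0,0.07,0.01,0.4,0.4],[0,0,0,0.06,0,0.3,0.4],[0,0,0,0,0,0.12,0.4],[0,0,0,0,0,0,0.4]]'
python3 -m inch '[[0,0,0,0,0,0,0.7],[0,0,0,0,0,0,0.95],[0,0,0,0,0,0,0.95],[0,0,0,0,0,0,0.95],[0,0,0,0,0,0,0.95],[0,0,0,0,0,0,0.95]]'
python3 tj.py 410.9 -243.7 30 154.6 -10
```

```text
clock: 61.37
eef_pos: [412.4, -243.7, 30.5]
tcp_rot: [3.141, 0.176, 2.698]
contact_force: [-0.1, 0.0, -0.1]
opening: 0.599
grasp_force: 0.0
clock: 61.87
eef_pos: [412.2, -243.9, 31.2]
tcp_rot: [3.141, 0.177, 2.698]
contact_force: [-1.7, 1.5, 5.0]
opening: 0.354
grasp_force: 77.9
turn [ 0.0002  0.0008 -0.0002] shift after [ 0.057 -0.013  0.038] 10mm up = [-0.069  0.    -0.394] 
 pos [ 412.2 -243.9   31.2] t 61.9 q [-0.55  0.43  2.21  0.06  0.32 -1.73] F [-1.7  1.5  5. ] op 0.354
```

```bash
python3 -m inch '[[0,0,0,-0.03,0,-0.2,0.95],[0,0,0,-0.1,0,-0.6,0.95],[0,0,0,-0.14,0,-0.8,0.95],[0,0,0,-0.14,0,-0.8,0.95],[0,0,0,-0.14,0,-0.8,0.95],[0,0,0,-0.14,0,-0.8,0.95],[0,0,0,-0.14,0,-0.8,0.95],[0,0,0,-0.08,0,-0.5,0.95]]'
python3 -m inch '[[0,0.035,0,0,0,0,0.95],[0,0.036,0,0,0,0,0.95],[0,0.036,0,0,0,0,0.95],[0,0.036,0,0,0,0,0.95],[0,0.036,0,0,0,0,0.95],[0,0.036,0,0,0,0,0.95],[0,0.036,0,0,0,0,0.95],[0,0.036,0,0,0,0,0.95]]'
python3 -m inch '[[0,0.036,0,0,0,0,0.95],[0,0.036,0,0,0,0,0.95],[0,0.036,0,0,0,0,0.95],[0,0.036,0,0,0,0,0.95],[0,0.036,0,0,0,0,0.95],[0,0.033,0,0,0,0,0.95],[0,0,0,0,0,0,0.95]]'
python3 tj.py 509.9 -291 160 154.6 80
```

```text
clock: 62.53
eef_pos: [411.1, -243.7, 167.2]
tcp_rot: [3.141, 0.177, 2.698]
contact_force: [0.8, -0.1, -1.9]
opening: 0.352
grasp_force: 79.0
clock: 63.2
eef_pos: [411.5, -243.8, 165.8]
tcp_rot: [3.141, -0.73, 2.698]
contact_force: [-0.0, -0.2, -2.0]
opening: 0.352
grasp_force: 79.0
clock: 63.78
eef_pos: [409.9, -242.9, 161.6]
tcp_rot: [3.134, -1.406, 2.705]
contact_force: [-1.3, 0.6, -2.6]
opening: 0.353
grasp_force: 79.1
turn [ 0.0002 -0.003   0.0003] shift after [-0.835 -0.022 -4.359] 10mm up = [ 0.394  0.    -0.069] 
 pos [ 409.9 -242.9  161.6] t 63.8 q [-0.5   1.    1.34 -0.07  2.2  -1.62] F [-1.3  0.6 -2.6] op 0.353
```

```bash
python3 -m inch '[[0,-0.003,0,-0.13,0,-0.7,0.95],[0,0,0,-0.14,0,-0.73,0.95],[0,0,0,-0.14,0,-0.73,0.95],[0,0,0,-0.14,0,-0.73,0.95],[0,0,0,-0.14,0,-0.73,0.95],[0,0,0,-0.14,-0.02,-0.73,0.95],[0,0,0,0,0,0,0.95],[0,0,0,0,0,0,0.95]]'
python3 tj.py 509.9 -291 110 154.6 80
```

```text
clock: 64.45
eef_pos: [511.1, -291.7, 164.7]
tcp_rot: [3.138, -1.381, 2.702]
contact_force: [-0.7, -0.8, -2.1]
opening: 0.354
grasp_force: 78.8
turn [0.0002 0.0048 0.0002] shift after [-2.146  0.005  0.435] 10mm up = [ 0.394  0.    -0.069] 
 pos [ 511.1 -291.7  164.7] t 64.5 q [-0.49  1.13  1.   -0.07  2.39 -1.63] F [-0.7 -0.8 -2.1] op 0.354
```

```bash
python3 -m inch '[[0,0.004,0,-0.4,0,0.1,0.95],[0,0,0,-0.4,0,0.1,0.95],[0,0,0,-0.4,0,0.1,0.95],[0,0,0,-0.4,0,0.07,0.95],[0,0,0,-0.3,0,0.03,0.95],[0,0,0,-0.14,0,0.02,0.95],[0,0,0,0,0,0,0.95]]'
python3 -m inch '[[0,0,0,-0.06,0,0.01,0.95],[0,0,0,-0.05,0,0.01,0.95],[0,0,0,0,0,0,0.95],[0,0,0,0,0,0,0.95]]'
python3 -m inch '[[0,0,0,-0.04,0,0.01,0.95],[0,0,0,-0.03,0,0.01,0.95],[0,0,0,0,0,0,0.95],[0,0,0,0,0,0,0.95]]'
```

```text
clock: 65.03
eef_pos: [508.9, -290.5, 110.7]
tcp_rot: [3.135, -1.4, 2.704]
contact_force: [-0.0, 0.1, -1.8]
opening: 0.353
grasp_force: 78.9
clock: 65.37
eef_pos: [509.4, -290.8, 109.6]
tcp_rot: [3.137, -1.398, 2.703]
contact_force: [-0.2, 0.2, -1.8]
opening: 0.351
grasp_force: 78.9
clock: 65.7
eef_pos: [509.1, -290.6, 107.5]
tcp_rot: [3.136, -1.399, 2.703]
contact_force: [0.9, -0.0, -2.5]
opening: 0.352
grasp_force: 78.9
```

```bash
python3 -m inch '[[0,0,0,-0.04,0,0.01,0.95],[0,0,0,-0.03,0,0.01,0.95],[0,0,0,0,0,0,0.95],[0,0,0,0,0,0,0.95]]'
python3 -m inch '[[0,0,0,-0.04,0,0.01,0.95],[0,0,0,-0.03,0,0.01,0.95],[0,0,0,0,0,0,0.95],[0,0,0,0,0,0,0.95]]'
```

```text
clock: 66.03
eef_pos: [509.0, -290.6, 106.2]
tcp_rot: [3.136, -1.399, 2.703]
contact_force: [-0.3, -1.2, 2.6]
opening: 0.352
grasp_force: 79.1
clock: 66.37
eef_pos: [508.9, -290.6, 106.0]
tcp_rot: [3.137, -1.401, 2.702]
contact_force: [-0.5, -0.6, 10.6]
opening: 0.348
grasp_force: 79.3
```

```bash
python3 -m inch '[[0,0,0,0.04,0,0,0.85],[0,0,0,0,0,0,0.6],[0,0,0,0,0,0,0.4],[0,0,0,0,0,0,0.4],[0,0,0,0,0,0,0.4],[0,0,0,0.2,0,-0.03,0.4],[0,0,0,0.6,0,-0.1,0.4],[0,0,0,0.6,0,-0.1,0.4]]'
python3 -m inch '[[0,0,0,0.8,0,-0.14,0.4],[0,0,0,0.8,0,-0.14,0.4],[0,-0.035,0,0,0,0,0.4],[0,-0.035,0,0,0,0,0.4],[0,-0.035,0,0,0,0,0.4],[0,-0.035,0,0,0,0,0.4],[0,-0.035,0,0,0,0,0.4],[0,-0.035,0,0,0,0,0.4]]'
python3 -m inch '[[0,-0.036,0,0,0,0,0.4],[0,-0.036,0,0,0,0,0.4],[0,-0.036,0,0,0,0,0.4],[0,-0.036,0,0,0,0,0.4],[0,-0.036,0,0,0,0,0.4],[0,-0.036,0,0,0,0,0.4],[0,-0.036,0,0,0,0,0.4],[0,-0.036,0,0,0,0,0.4]]'
python3 tj.py 342 -371.2 140 154 -10
```

```text
clock: 67.03
eef_pos: [508.1, -290.2, 141.2]
tcp_rot: [3.135, -1.4, 2.704]
contact_force: [-0.2, 0.1, 0.7]
opening: 0.599
grasp_force: 0.0
clock: 67.7
eef_pos: [509.0, -290.7, 183.4]
tcp_rot: [3.141, -0.731, 2.699]
contact_force: [-0.5, -0.9, 0.5]
opening: 0.605
grasp_force: 0.0
clock: 68.37
eef_pos: [508.6, -290.6, 183.9]
tcp_rot: [3.141, 0.175, 2.698]
contact_force: [-0.5, -0.3, -0.6]
opening: 0.594
grasp_force: 0.0
turn [0.0006 0.0001 0.0031] shift after [ 4.81  -5.819  0.937] 10mm up = [-0.069  0.    -0.394] 
 pos [ 508.6 -290.6  183.9] t 68.4 q [-0.53  0.29  1.91  0.02  0.77 -1.67] F [-0.5 -0.3 -0.6] op 0.594
```

```bash
python3 -m inch '[[0,0,0.003,0.6,-0.73,0,0.4],[0,0,0,0.6,-0.73,0,0.4],[0,0,0,0.6,-0.73,0,0.4],[0,0,0,0.6,-0.73,0,0.4],[0,0,0,0.6,-0.73,0.2,0.4],[0,0,0,0.6,-0.73,0.3,0.4],[0,0,0,0.6,-0.73,0.3,0.4],[0,0,0,0.6,-0.71,0.3,0.4]]'
python3 -m inch '[[0,0,0,0.1,0,0.6,0.4],[0,0,0,0,0,0.6,0.4],[0,0,0,0,0,0,0.4],[0,0,0,0,0,0,0.4]]'
python3 - <<'E'
from jars import *
from tj import tj
tj(342,-371.2,30,154,-10)
f,p=jars("top");save(f,"t9.png",(270,130,470,280),4)
jars("side")
E
```

```text
clock: 69.03
eef_pos: [341.6, -372.0, 135.1]
tcp_rot: [3.14, 0.168, 2.689]
contact_force: [-0.0, 0.7, 0.1]
opening: 0.601
grasp_force: 0.0
clock: 69.37
eef_pos: [344.6, -372.3, 104.5]
tcp_rot: [3.139, 0.166, 2.688]
contact_force: [0.2, -0.2, 0.7]
opening: 0.603
grasp_force: 0.0
turn [ 0.0009 -0.0028  0.0001] shift after [ 0.627 -0.005  2.913] 10mm up = [-0.069  0.    -0.394] 
 pos [ 344.6 -372.3  104.5] t 69.4 q [-0.87  0.32  2.11  0.13  0.57 -2.09] F [ 0.2 -0.2  0.7] op 0.603
top tray [  4. 142.] ang 62.75 ctr [ 563.5 -162.3] size [40.7 41.2] n 263 z [ 80. 118.]
top tray [ 4. 75.] ang 58.00 ctr [ 529.5 -222.2] size [41.4 40. ] n 279 z [ 79. 118.]
top tray [14.  8.] ang 65.50 ctr [ 503.  -286.7] size [39.7 40.5] n 298 z [ 79. 118.]
top tray [ 17. -64.] ang 60.25 ctr [ 468.6 -352.7] size [40.9 40.6] n 317 z [ 78. 118.]
top tray [-103. -119.] ang 61.00 ctr [ 362.3 -366.8] size [116.4 153.4] n 2810 z [452. 509.]
side tray [-102. -115.] ang 39.00 ctr [ 354.3 -361.3] size [ 84.1 160.1] n 2482 z [288. 485.]
side tray [ 8. 62.] ang 63.00 ctr [ 516.7 -254.4] size [249.5  44.1] n 1548 z [ 71. 116.]
```

View pics/t9.png

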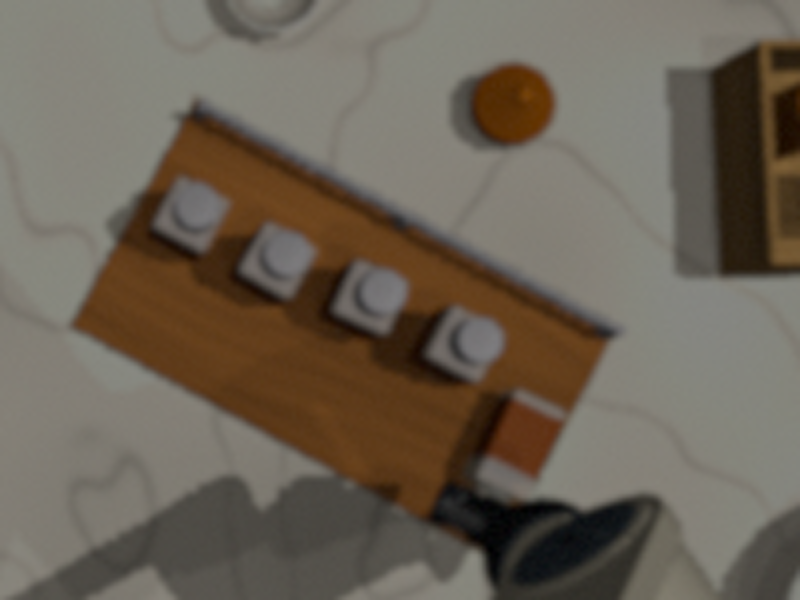

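The picture shows four jars standing, at (190,212), (278,257), (370,295) and (465,343). The last one is still lying at (525,435).

```bash
python3 -m inch '[[0,-0.003,0,0.1,0,0.4,0.4],[0,0,0,0.1,0,0.5,0.4],[0,0,0,0.1,0,0.5,0.4],[0,0,0,0.1,0,0.5,0.4],[0,0,0,0.1,0,0.5,0.4],[0,0,0,0.1,0,0.35,0.4],[0,0,0,0.03,0,0.16,0.4],[0,0,0,0,0,0,0.4]]'
python3 -m inch '[[0,0,0,0,0,0,0.7],[0,0,0,0,0,0,0.95],[0,0,0,0,0,0,0.95],[0,0,0,0,0,0,0.95],[0,0,0,0,0,0,0.95],[0,0,0,0,0,0,0.95]]'
python3 tj.py 342 -371.2 30 154 -10
```

```text
clock: 70.13
eef_pos: [342.2, -370.8, 29.1]
tcp_rot: [3.139, 0.175, 2.688]
contact_force: [0.1, -0.1, -0.2]
opening: 0.597
grasp_force: 0.0
clock: 70.63
eef_pos: [342.6, -371.5, 30.1]
tcp_rot: [3.14, 0.177, 2.688]
contact_force: [-1.1, 1.0, 6.2]
opening: 0.35
grasp_force: 78.0
turn [0.0006 0.0007 0.0001] shift after [ 0.025 -0.    -0.   ] 10mm up = [-0.069  0.    -0.394] 
 pos [ 342.6 -371.5   30.1] t 70.6 q [-0.88  0.46  2.15  0.2   0.38 -2.18] F [-1.1  1.   6.2] op 0.35
```

```bash
python3 -m inch '[[0,0,0,-0.03,0,-0.2,0.95],[0,0,0,-0.1,0,-0.6,0.95],[0,0,0,-0.14,0,-0.8,0.95],[0,0,0,-0.14,0,-0.8,0.95],[0,0,0,-0.14,0,-0.8,0.95],[0,0,0,-0.14,0,-0.8,0.95],[0,0,0,-0.14,0,-0.8,0.95],[0,0,0,-0.08,0,-0.5,0.95]]'
python3 -m inch '[[0,0.035,0,0,0,0,0.95],[0,0.036,0,0,0,0,0.95],[0,0.036,0,0,0,0,0.95],[0,0.036,0,0,0,0,0.95],[0,0.036,0,0,0,0,0.95],[0,0.036,0,0,0,0,0.95],[0,0.036,0,0,0,0,0.95],[0,0.036,0,0,0,0,0.95]]'
python3 -m inch '[[0,0.036,0,0,0,0,0.95],[0,0.036,0,0,0,0,0.95],[0,0.036,0,0,0,0,0.95],[0,0.036,0,0,0,0,0.95],[0,0.036,0,0,0,0,0.95],[0,0.033,0,0,0,0,0.95],[0,0,0,0,0,0,0.95]]'
python3 tj.py 436.3 -419.5 160 154 80
```

```text
clock: 71.3
eef_pos: [341.6, -371.3, 166.1]
tcp_rot: [3.14, 0.177, 2.688]
contact_force: [1.9, -0.6, -1.5]
opening: 0.351
grasp_force: 78.9
clock: 71.97
eef_pos: [342.0, -371.4, 164.6]
tcp_rot: [3.14, -0.73, 2.69]
contact_force: [-0.0, -0.6, -2.8]
opening: 0.349
grasp_force: 78.9
clock: 72.55
eef_pos: [340.6, -370.2, 160.3]
tcp_rot: [3.118, -1.406, 2.712]
contact_force: [-0.5, 0.4, -2.7]
opening: 0.355
grasp_force: 79.0
turn [-0.0001 -0.003   0.0013] shift after [-0.759 -0.096 -4.237] 10mm up = [ 0.394  0.    -0.069] 
 pos [ 340.6 -370.2  160.3] t 72.5 q [-0.69  1.02  1.3  -0.28  2.2  -1.78] F [-0.5  0.4 -2.7] op 0.355
```

```bash
python3 -m inch '[[0,-0.003,0.001,-0.13,-0.02,-0.7,0.95],[0,0,0,-0.14,-0.02,-0.72,0.95],[0,0,0,-0.14,-0.02,-0.72,0.95],[0,0,0,-0.14,-0.02,-0.72,0.95],[0,0,0,-0.14,-0.02,-0.72,0.95],[0,0,0,-0.1,0,-0.65,0.95],[0,0,0,0,0,0,0.95],[0,0,0,0,0,0,0.95]]'
python3 tj.py 436.3 -419.5 110 154 80
```

```text
clock: 73.22
eef_pos: [437.4, -420.7, 164.1]
tcp_rot: [-3.135, -1.382, 2.682]
contact_force: [-0.4, -0.1, -2.1]
opening: 0.349
grasp_force: 78.8
turn [-0.0002  0.0047 -0.0003] shift after [-2.12   0.025  0.434] 10mm up = [ 0.394  0.    -0.069] 
 pos [ 437.4 -420.7  164.1] t 73.2 q [-0.66  1.15  0.96 -0.3   2.39 -1.83] F [-0.4 -0.1 -2.1] op 0.349
```

```bash
python3 -m inch '[[0,0.004,0,-0.4,0.02,0.1,0.95],[0,0,0,-0.4,0,0.1,0.95],[0,0,0,-0.4,0,0.1,0.95],[0,0,0,-0.4,0,0.07,0.95],[0,0,0,-0.3,0,0.03,0.95],[0,0,0,-0.14,0,0.02,0.95],[0,0,0,0,0,0,0.95]]'
python3 -m inch '[[0,0,0,-0.06,0,0.01,0.95],[0,0,0,-0.04,0,0.01,0.95],[0,0,0,0,0,0,0.95],[0,0,0,0,0,0,0.95]]'
python3 -m inch '[[0,0,0,-0.03,0,0.01,0.95],[0,0,0,-0.03,0,0.01,0.95],[0,0,0,0,0,0,0.95],[0,0,0,0,0,0,0.95]]'
```

```text
clock: 73.8
eef_pos: [435.5, -419.1, 110.0]
tcp_rot: [-3.141, -1.4, 2.687]
contact_force: [0.1, 0.1, -2.4]
opening: 0.357
grasp_force: 78.8
clock: 74.13
eef_pos: [436.0, -419.4, 109.3]
tcp_rot: [-3.137, -1.398, 2.684]
contact_force: [-0.1, 0.0, -2.3]
opening: 0.356
grasp_force: 78.8
clock: 74.47
eef_pos: [435.6, -419.2, 107.4]
tcp_rot: [-3.138, -1.399, 2.684]
contact_force: [0.1, 0.4, -1.1]
opening: 0.36
grasp_force: 78.8
```

```bash
python3 -m inch '[[0,0,0,-0.04,0,0.01,0.95],[0,0,0,-0.02,0,0.01,0.95],[0,0,0,0,0,0,0.95],[0,0,0,0,0,0,0.95]]'
python3 -m inch '[[0,0,0,-0.03,0,0,0.95],[0,0,0,0,0,0,0.95],[0,0,0,0,0,0,0.95]]'
```

```text
clock: 74.8
eef_pos: [435.4, -419.1, 106.3]
tcp_rot: [-3.137, -1.399, 2.683]
contact_force: [-0.3, -1.1, 2.8]
opening: 0.353
grasp_force: 79.1
clock: 75.05
eef_pos: [435.6, -419.2, 106.2]
tcp_rot: [-3.135, -1.4, 2.681]
contact_force: [-1.1, -0.8, 6.3]
opening: 0.354
grasp_force: 79.1
```

Contact; release, rise, clear off towards the free middle, and check everything.

```bash
python3 -m inch '[[0,0,0,0.03,0,0,0.85],[0,0,0,0,0,0,0.6],[0,0,0,0,0,0,0.4],[0,0,0,0,0,0,0.4],[0,0,0,0,0,0,0.4],[0,0,0,0.2,0,-0.03,0.4],[0,0,0,0.6,0,-0.1,0.4],[0,0,0,0.6,0,-0.1,0.4]]'
python3 -m inch '[[0,0,0,0.8,0,-0.14,0.4],[0,0,0,0.8,0,-0.14,0.4],[0,-0.035,0,0,0,0,0.4],[0,-0.035,0,0,0,0,0.4],[0,-0.035,0,0,0,0,0.4],[0,-0.035,0,0,0,0,0.4],[0,-0.035,0,0,0,0,0.4],[0,-0.035,0,0,0,0,0.4]]'
python3 -m inch '[[0,-0.036,0,0,0,0,0.4],[0,-0.036,0,0,0,0,0.4],[0,-0.036,0,0,0,0,0.4],[0,-0.036,0,0,0,0,0.4],[0,-0.036,0,0,0,0,0.4],[0,-0.036,0,0,0,0,0.4],[0,0,0,0,0,-0.8,0.4],[0,0,0,0,0,-0.8,0.4]]'
python3 -m inch '[[0,0,0,0.8,0.2,0,0.4],[0,0,0,0.8,0.2,0,0.4],[0,0,0,0.8,0.2,0,0.4],[0,0,0,0.8,0.2,0,0.4],[0,0,0,0.8,0.2,0,0.4],[0,0,0,0.8,0.2,0,0.4],[0,0,0,0,0,0,0.4]]'
python3 - <<'E'
from jars import *
from rim import rim
f,p=jars("top"); save(f,"t10.png",None,1.42)
f,p=jars("side")
for n in("top","side"):
    p=cloud(grab_frame(n)); k=p[np.hypot(p[...,0]-401,p[...,1]-291)<40];k=k[(k[:,2]>178)&(k[:,2]<198)];print(n,"knob",disc(k))
    q=comp(p,(401,291),95,135,165); c,rr=circ(cv2.convexHull(q[:,:2].astype(np.float32))[:,0]);print("lid",c,rr)
    e=q[np.hypot(*(q[:,:2]-c).T)>68];e=e[abs(e[:,2]-np.median(e[:,2]))<5]; print("tilt",np.linalg.lstsq(np.c_[e[:,:2],np.ones(len(e))],e[:,2],rcond=None)[0][:2],np.median(e[:,2]))
E
```

```text
clock: 75.72
eef_pos: [434.9, -418.8, 142.2]
tcp_rot: [-3.139, -1.4, 2.686]
contact_force: [-0.3, -0.7, 0.5]
opening: 0.601
grasp_force: 0.0
clock: 76.38
eef_pos: [435.8, -419.3, 184.5]
tcp_rot: [-3.139, -0.731, 2.687]
contact_force: [0.1, 0.4, 0.1]
opening: 0.598
grasp_force: 0.0
clock: 77.05
eef_pos: [434.9, -418.5, 223.5]
tcp_rot: [-3.141, -0.061, 2.688]
contact_force: [1.1, -0.1, -0.3]
opening: 0.599
grasp_force: 0.0
clock: 77.63
eef_pos: [339.9, -338.1, 230.6]
tcp_rot: [-3.141, -0.061, 2.688]
contact_force: [-0.1, -0.3, -0.9]
opening: 0.602
grasp_force: 0.0
top tray [  4. 142.] ang 62.25 ctr [ 563.8 -162.4] size [40.6 41.2] n 262 z [ 80. 118.]
top tray [ 5. 75.] ang 58.25 ctr [ 529.6 -222.4] size [41.6 39.8] n 278 z [ 80. 118.]
top tray [14.  8.] ang 66.00 ctr [ 502.9 -286.6] size [40.2 40.2] n 298 z [ 79. 118.]
top tray [ 17. -64.] ang 59.50 ctr [ 468.  -352.2] size [41.4 39.5] n 323 z [ 79. 118.]
top tray [  16. -138.] ang 63.00 ctr [ 430.4 -416.9] size [39.8 41.1] n 346 z [ 78. 118.]
top tray [ -92. -103.] ang 50.50 ctr [ 349.9 -329.6] size [124.7 111.5] n 6267 z [590. 631.]
side tray [-99. -84.] ang 30.00 ctr [ 346.1 -309.3] size [128.1 108.3] n 3628 z [457. 590.]
side tray [ 9. 16.] ang 62.75 ctr [ 499.1 -287.8] size [324.1  44.3] n 1882 z [ 71. 116.]
top knob ('mean', array([400.3, 286.5, 186.8]), 'mid', array([400.2, 286.8]), 'n', 137)
lid [400.37705726 288.01236746] 77.49777215086758
tilt [-0.00012657 -0.00096662] 146.4303868705572
side knob ('mean', array([402.2, 291.5, 186.3]), 'mid', array([402.5, 290.3]), 'n', 178)
lid [402.73123529 288.73286911] 77.82925799466214
tilt [-0.00020487 -0.00266565] 146.00144047331446
```

View pics/t10.png

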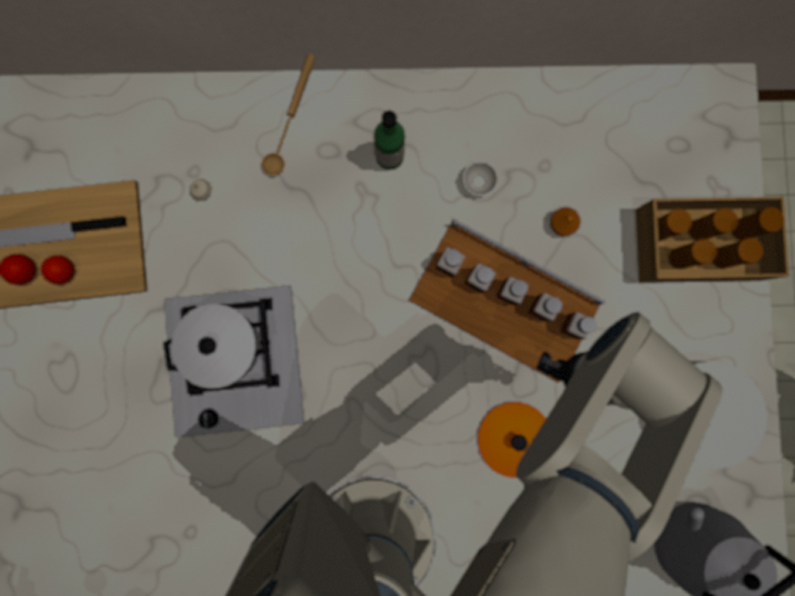

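All five jars stand in a row from (450,260) to (580,325). The lidded pot sits level on the support with its knob at (207,345), and nothing around them has moved.

```bash
python3 -c "
from rig import r
print(r.sign_off())"
```

```text
the job is handed in; nothing more can be done
None
```

I placed the cap, pan support, pot and lid in order and stood the four tipped jars upright beside the fifth. I handed the job in at about 78 s; the last look showed everything in place and the bystanders undisturbed, but sign-off returned no verdict.

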